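# Put the spices away and set the timer

## Robot

A 6-joint arm with a two-finger parallel gripper is mounted at the origin on a cart in front of the work surface, level with it; the furniture and walls round the work are solid. World frame = base frame: x ahead of the robot, y to its left, z up, the work surface at z = 0. Lengths are in mm, angles in rad, forces in N, time in s.
With the tool pointing down it reaches from about 275 to 1000 mm from the base axis. Payload 8.4 kg.
Tool frame: the origin (TCP) lies at the very end of the fingers, on their centre line; the grasp point (between the pads) lies 19 mm behind it; z points along the fingers, y is the direction in which the jaws open and shut (so a half turn about z gives the same grasp; the last joint's range is limited). The gripper opens to 85 mm and grips with 20 to 120 N. Pads are 22 mm wide; open, the fingers measure 114 mm over their backs; the gripper's body (76 mm by 85 mm) begins 54 mm behind the grasp point. The pads swing forward as they close: fully open they stand 13 mm farther back than shut.
Start: joints at [1.322, 0.353, 1.633, -0, 1.155, -0.002], TCP at [152.687, 606.065, 231.281] pointing down, gripper open.
Joint ranges: [-2.63, 2.63], [-0.92, 2.1], [0.06, 2.66], [-1.3, 4.44], [0, 2.69], [-3.02, 3.02]. Speed limits (rad/s): [2.22, 2.22, 2.79, 3.14, 3.14, 3.14].

## Interface

Orientations are given as [roll, pitch, yaw] about the fixed x, y, z axes, in that order (R = Rz(yaw) Ry(pitch) Rx(roll)).
In Python, from rig import readout, grab_frame, calibration, r gives the robot as it stands. The module is installed in compiled form; this text tells all that it offers.
- The arm moves only by the tool play_rows, never from a script. Its argument "rows" is a list of rows, each a list of 3 entries, a list of its own where there are three numbers: the closure in counts, from 0 (fully open) to 255 (shut), then the shift along the tool's x, y, z in cm, then the turn, a rotation vector about the tool's x, y, z in rad. In form: [[gripper, [dx, dy, dz], [rx, ry, rz]], ...]. A call has 1 to 12 rows; each row is the pose to reach, as a shift and turn from the pose commanded when the call began, along the tool's axes at that moment; what a row does not reach only later rows make up. A row lasts 1/12 s, in which the tool goes at most 41.7 mm and 7.16 degrees, less where a joint would pass 70% of its speed; a pose out of reach is approached as far as the arm can. A call with a gripper value outside its range is refused whole. The fingers move at their own pace and stop on an object; "squeeze" is the grip in N (left out, the last holds). Time passes only in rows, so rows that repeat a pose let the fingers close. It gives the time, the measured TCP pose, the force and the opening at its end, in the units of the state.
- readout.sense(): the state, without advancing time (a new reading comes with each control period).
- grab_frame(name): name is "scene" or "side" or "wrist"; returns (picture, depth): 480x640x3 uint8, red, green, blue; 480x640 float32, mm along the optical axis (not along the pixel's ray), 0 where there is no reading.
- calibration(name): a dict with "vfov" (degrees; the focal length in pixels is half the picture's height over the tangent of half this angle, whatever the lens; pixels are square), "cx", "cy" (the principal point, pixels), "cam_to_world" (4x4, takes a point from camera to world coordinates). Camera axes: x right, y down, z forward; pixel columns grow to the right and rows downward; lengths in mm; the calibration is good to about 2 mm. A picture is of the moment at which its call begins: read the wrist's pose just before it. calibration takes no time and is no camera call; for the wrist camera it gives the pose at the moment of the call.
- r.sign_off(): hands the job in, once; it reports no verdict.
The state is a dict: "clock": time; "qpos": joint angles; "qvel": joint speeds; "joint_efforts": joint torques, N m; "eef_pos": TCP position; "tcp_rot": TCP orientation; "contact_force": force on the tool from outside, world axes, zero at the start; "wrist_torque": the same for the moment, N m; "opening": opening from 0.0 (shut) to 1.0 (fully open).
Only numpy, scipy, OpenCV 4.12 (cv2) and the standard library are available. Lean on these libraries where they do the work, as an engineer would, in place of code of your own. Each camera call takes 0.05 s, during which the arm holds its last target.

## Task

The roast is in the oven: put every spice jar left on the hob back into the wooden spice rack, pushing each in from the front between its neighbours, which must ease aside without toppling, until all jars stand upright in one row close to the back board. Then, on the chopping board, wind the run-down timer's upper half half a turn anticlockwise seen from above, pressing down so that its lower half does not spin. Leave all other things alone.

Things in the scene. Friction and masses are not known exactly. Their poses are not given: they have to be found in the camera images.
- rack: fixed dark wooden spice rack on the worktop, open to front and top. Origin: centre of its underside; x to its back (push-in direction), y to its left end, z up. Base board 374 mm (y) x 120 mm (x), 10 mm thick; jars stand on it at z = 10 mm. Back board: inner face at x = 48 mm, 12 mm thick. End walls: from x = -22 mm to the back board. All walls reach z = 58 mm.
- rack_row (a point): point on the rack's base, middle of the row line (rack x = 27 mm, y = 0, z = 10 mm), axes as the rack's: a jar fully home has its axis on this line, touching the back board. End walls' inner faces at y = +-175 mm. Room for eight jars in one row, 22 mm to spare. The base in front of the end walls is a bare apron 38 mm deep.
- row_a_mid (a point): glass spice jar with a dark screw cap, upright, 41 mm across, 105 mm tall, about 110 g; point at its centre, half-way up (52.5 mm above its foot); z up along the jar. One of four loose jars in the rack's row. Gaps beside it start at 34 to 40 mm, narrower than a jar, and shrink as the row fills; pushed in from the front, a jar makes it slide aside (slippery, friction 0.35).
- row_b_mid (a point): glass spice jar with a dark screw cap, upright, 41 mm across, 105 mm tall, about 110 g; point at its centre, half-way up (52.5 mm above its foot); z up along the jar. One of four loose jars in the rack's row. Gaps beside it start at 34 to 40 mm, narrower than a jar, and shrink as the row fills; pushed in from the front, a jar makes it slide aside (slippery, friction 0.35).
- row_c_mid (a point): glass spice jar with a dark screw cap, upright, 41 mm across, 105 mm tall, about 110 g; point at its centre, half-way up (52.5 mm above its foot); z up along the jar. One of four loose jars in the rack's row. Gaps beside it start at 34 to 40 mm, narrower than a jar, and shrink as the row fills; pushed in from the front, a jar makes it slide aside (slippery, friction 0.35).
- row_d_mid (a point): glass spice jar with a dark screw cap, upright, 41 mm across, 105 mm tall, about 110 g; point at its centre, half-way up (52.5 mm above its foot); z up along the jar. One of four loose jars in the rack's row. Gaps beside it start at 34 to 40 mm, narrower than a jar, and shrink as the row fills; pushed in from the front, a jar makes it slide aside (slippery, friction 0.35).
- jar_1_mid (a point): glass spice jar with a dark screw cap, upright, 41 mm across, 105 mm tall, about 110 g; point at its centre, half-way up (52.5 mm above its foot); z up along the jar. Left out on the hob, to be put away. May be absent (None).
- jar_2_mid (a point): glass spice jar with a dark screw cap, upright, 41 mm across, 105 mm tall, about 110 g; point at its centre, half-way up (52.5 mm above its foot); z up along the jar. Left out on the hob, to be put away. May be absent (None).
- jar_3_mid (a point): glass spice jar with a dark screw cap, upright, 41 mm across, 105 mm tall, about 110 g; point at its centre, half-way up (52.5 mm above its foot); z up along the jar. Left out on the hob, to be put away. May be absent (None).
- jar_4_mid (a point): glass spice jar with a dark screw cap, upright, 41 mm across, 105 mm tall, about 110 g; point at its centre, half-way up (52.5 mm above its foot); z up along the jar. Left out on the hob, to be put away. May be absent (None).
- board: fixed chopping board, 200 mm (x) x 300 mm (y) x 21 mm, lying flat on the left of the hob; origin at the centre of its underside; y is its long direction.
- timer_dial_mid (a point): free-standing wind-up timer on the board, 110 g, 58 mm across, 52 mm tall. Point on its axis, 33 mm above its foot; axes of the lower half, x parallel to the board's x within 0.05 rad. Lower half: up to 20 mm above the foot, must not turn. Upper half: domed, from 20 to 47 mm, 58 mm across at its lower edge, low ridge on top.
- timer_dial (a joint): turn of the timer's upper half against its lower half, rad; 0 is run down, grows anticlockwise from above, up to 5.24; friction 0.02 N m plus 0.05 N m per rad/s, stays where left. Half a turn is 3.14. All of the timer spins with the upper half unless pressed down (about 15 N) and turned slowly (0.3 rad/s).
- salt_shaker_mid (a point): salt shaker, 44 x 44 x 90 mm; point half-way up its axis; a bystander, leave alone
- pepper_mill_mid (a point): wooden pepper mill, 58 x 58 x 170 mm; point half-way up its axis; a bystander, leave alone
- jam_jar_mid (a point): jam jar, 71 x 71 x 110 mm; point half-way up its axis; a bystander, leave alone
- mug_blue_mid (a point): mug, 83 x 117 x 94 mm; point half-way up its axis; a bystander, leave alone
- oil_bottle_mid (a point): oil bottle, 61 x 61 x 268 mm; point half-way up its axis; a bystander, leave alone
- tin_tomato_mid (a point): food tin, 75 x 75 x 110 mm; point half-way up its axis; a bystander, leave alone
Mind the look-alikes: they are no part of the job. What is shaped like the part that bears row_b_mid but blue, orange or turquoise is not meant.

How it is judged (in metres and radians):
On the way, in this order (a step that is already met when the one before it is completed fails the run):
1. all the jars left out stand upright in the rack's row, close to the back board (x of jar_1_mid in the frame of rack between 0.0155 and 0.033 m and y of jar_1_mid in the frame of rack between -0.175 and 0.175 m and z of each of jar_1_mid, jar_2_mid, jar_3_mid, jar_4_mid in the frame of rack below 0.0685 m and angle between each of jar_1_mid, jar_2_mid, jar_3_mid, jar_4_mid's own z axis and vertical below 0.12 rad and linear speed of each of jar_1, jar_2, jar_3, jar_4 below 0.02 m/s and x of jar_2_mid in the frame of rack between 0.0155 and 0.033 m and y of jar_2_mid in the frame of rack between -0.175 and 0.175 m and x of jar_3_mid in the frame of rack between 0.0155 and 0.033 m and y of jar_3_mid in the frame of rack between -0.175 and 0.175 m and x of jar_4_mid in the frame of rack between 0.0155 and 0.033 m and y of jar_4_mid in the frame of rack between -0.175 and 0.175 m), for 0.2 s.
2. the timer's upper half is wound half a turn (2.79 to 3.49 rad) (value of joint timer_dial between 2.79 and 3.49 rad), for 0.2 s.
At the end, for the whole second after the job is handed in: All jars stand upright (within 7 degrees), at rest on the rack's base between its end walls, each within 12 mm of touching the back board; the timer stands on the board, dial at 2.79 to 3.49 rad and at rest, its lower half turned less than 20 degrees from square to the board (all of step 1 and all of step 2 and x of row_a_mid in the frame of rack between 0.0155 and 0.033 m and y of row_a_mid in the frame of rack between -0.175 and 0.175 m and z of each of row_a_mid, row_b_mid, row_c_mid, row_d_mid in the frame of rack below 0.0685 m and angle between each of row_a_mid, row_b_mid, row_c_mid, row_d_mid's own z axis and vertical below 0.12 rad and linear speed of each of row_a, row_b, row_c, row_d below 0.02 m/s and x of row_b_mid in the frame of rack between 0.0155 and 0.033 m and y of row_b_mid in the frame of rack between -0.175 and 0.175 m and x of row_c_mid in the frame of rack between 0.0155 and 0.033 m and y of row_c_mid in the frame of rack between -0.175 and 0.175 m and x of row_d_mid in the frame of rack between 0.0155 and 0.033 m and y of row_d_mid in the frame of rack between -0.175 and 0.175 m and angle between timer_dial_mid's own z axis and vertical below 0.1 rad and x of timer_dial_mid in the frame of board between -0.1 and 0.1 m and y of timer_dial_mid in the frame of board between -0.15 and 0.15 m and angle between the x axis of timer_dial_mid and the x axis of board, either way round below 0.35 rad and height (world z) of timer_dial_mid below 0.06 m and velocity of joint timer_dial below 0.05 rad/s).
It fails at once if a jar that stands in the row is toppled (leans over 30 degrees) (angle between any of row_a_mid, row_b_mid, row_c_mid, row_d_mid's own z axis and vertical above 0.52 rad).
It fails at once if the timer's lower half is turned more than 35 degrees or the timer is lifted 25 mm off the board (angle between the x axis of timer_dial_mid and the x axis of board, either way round above 0.61 rad or height (world z) of timer_dial_mid above 0.079 m).
It fails at once if one of the other things (salt shaker, pepper mill, jam jar, mug, oil bottle, tin) is shifted more than 50 mm (distance of any of salt_shaker_mid, pepper_mill_mid, jam_jar_mid, mug_blue_mid, oil_bottle_mid, tin_tomato_mid from where it was at the start of the episode above 0.05 m).
Of jar_1, jar_2, jar_3, jar_4 only 3 to 4 are there at a start; the rules pass over those that are not, and their reading is None.
At some moment in a run one of timer may be knocked a few centimetres aside while the robot is not near it.
It also fails if it takes over 210 s, if anything falls off the work surface, if the arm or the gripper's body presses on something with over 40 N, if the wrist force passes 120 N, or if a joint passes its speed limit or range.

## Working session

There is one attempt and no reset: what is moved stays moved. The work goes in short steps, Python scripts to look and compute and a tool call to move; the robot and the scene stay as the last step left them, time stands still between calls to the robot, and variables do not carry over. Pictures are saved under pics/ and viewed, and the job is handed in when it is done.

Besides the shell and the picture viewer there is one more tool, called after "Emit:" in YAML: its name, and indented under it one key for each argument. play_rows: Moves the arm, as the interface text tells. Its arguments: {"type":"object","properties":{"rows":{"type":"array"},"squeeze":{"type":"number"}},"required":["rows"]}

```bash
mkdir -p pics; ls; cat > h.py <<'E'
import numpy as np, cv2
from rig import readout, grab_frame, calibration, r
def shot(name,tag):
    c=calibration(name); p,d=grab_frame(name)
    cv2.imwrite(f'pics/{tag}.png',p[:,:,::-1]); np.savez(f'pics/{tag}.npz',p=p,d=d,M=c['cam_to_world'],f=240/np.tan(np.radians(c['vfov']/2)),cx=c['cx'],cy=c['cy'])
    return p,d,c
def load(tag): return np.load(f'pics/{tag}.npz')
def world(z,u=None,v=None):
    d=z['d'];
    vv,uu=np.mgrid[0:480,0:640]
    P=np.stack([(uu-z['cx'])/z['f']*d,(vv-z['cy'])/z['f']*d,d,np.ones_like(d)],-1)
    return (P@z['M'].T)[...,:3]
def ray(z,u,v,h):
    M=z['M'];dr=M[:3,:3]@np.array([(u-z['cx'])/z['f'],(v-z['cy'])/z['f'],1]);o=M[:3,3]
    return o+dr*(h-o[2])/dr[2]
E
python3 - <<'E'
from h import *
print(readout.sense())
for n in ['scene','side','wrist']:
    p,d,c=shot(n,n+'0'); print(n,c)
E
```

```text
pics
{'clock': 0.0, 'qpos': array([ 1.32165895e+00,  3.53627079e-01,  1.63414270e+00,  1.53619020e-05,
        1.15519339e+00, -2.41744247e-03]), 'qvel': array([-0.00167459,  0.00156168,  0.00120213, -0.00138253,  0.00044305,
        0.00138409]), 'joint_efforts': array([-3.22758551e-04, -6.05263138e+01, -3.42056966e+01, -1.47295386e-04,
        9.35414282e-03,  4.38591158e-06]), 'eef_pos': array([152.52845668, 605.60977314, 230.57117391]), 'tcp_rot': array([-3.14022218e+00, -1.73587597e-05,  2.89486649e+00]), 'contact_force': array([0.87404674, 0.45544614, 0.75586189]), 'wrist_torque': array([ 0.05112182, -0.01203714,  0.05210329]), 'opening': 0.997688696932896}
scene {'vfov': 50.922339161630845, 'cx': 320.565993612732, 'cy': 238.84376711939834, 'cam_to_world': array([[ 5.00592307e-01, -6.80939080e-01,  5.34536539e-01,
        -6.86522586e+00],
       [-8.65669947e-01, -3.90343466e-01,  3.13444607e-01,
        -3.54327683e+02],
       [-4.78383686e-03, -6.19640176e-01, -7.84871433e-01,
         1.00010866e+03],
       [ 0.00000000e+00,  0.00000000e+00,  0.00000000e+00,
         1.00
[... 200 characters left out ...]

       [-2.56991263e-01, -5.20827843e-01,  8.14060101e-01,
        -1.05251531e+03],
       [-8.37664179e-03, -8.41119424e-01, -5.40784566e-01,
         8.07936907e+02],
       [ 0.00000000e+00,  0.00000000e+00,  0.00000000e+00,
         1.00000000e+00]])}
wrist {'vfov': 69.15199530689657, 'cx': 320.2907544204515, 'cy': 241.78579277605428, 'cam_to_world': array([[ 2.45255303e-01,  9.25106586e-01,  2.89875216e-01,
         7.70865957e+01],
       [ 9.69455729e-01, -2.33315996e-01, -7.56256252e-02,
         6.24714690e+02],
       [-2.32923930e-03,  2.99568774e-01, -9.54071865e-01,
         3.72468432e+02],
       [ 0.00000000e+00,  0.00000000e+00,  0.00000000e+00,
         1.00000000e+00]])}
```

View pics/scene0.png

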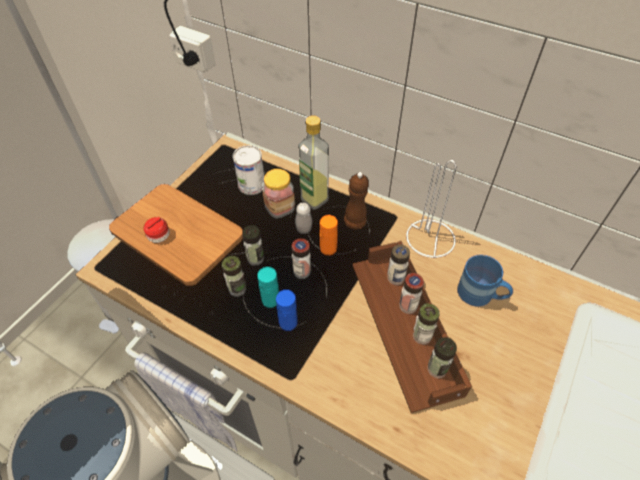

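View pics/side0.png

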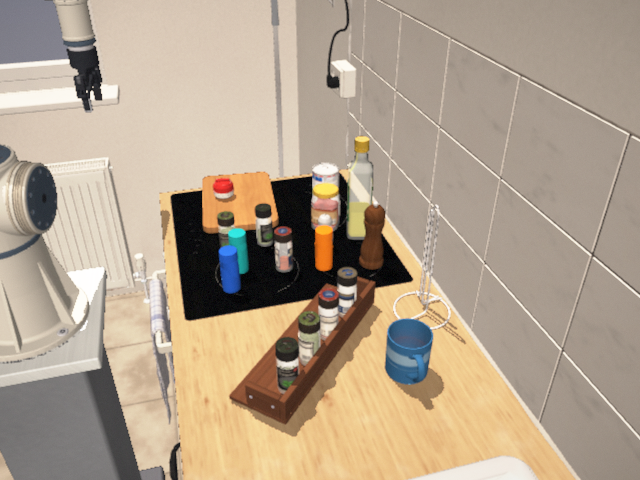

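View pics/wrist0.png

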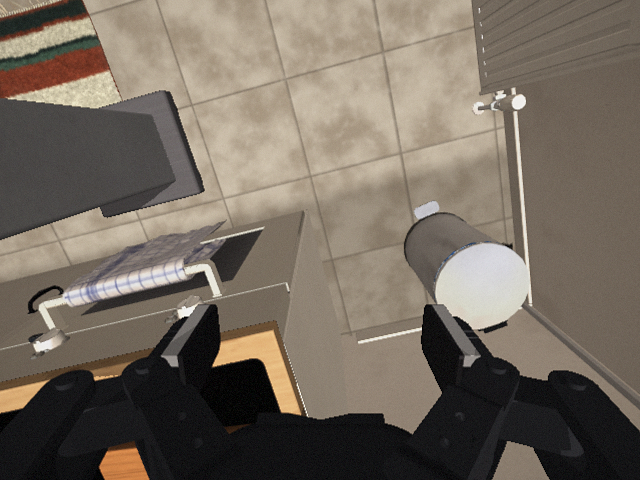

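Scene view: three jars of the glass type stand on the hob, at about (254,245), (234,276) and (301,259). The blue (287,310), turquoise (268,287) and orange (328,235) cylinders are look-alikes. The salt shaker is at (304,217), the timer at (156,229), and the four row jars at (398,265), (411,293), (426,324) and (442,358). Next I'll measure positions using depth.

```bash
python3 - <<'E'
from h import *
# ortho top map from both views; 1px=1.5mm
ims=[]
for n in ['scene0','side0']:
    z=load(n); W=world(z); d=z['d']
    m=(d>0)&(W[...,0]>150)&(W[...,0]<950)&(abs(W[...,1])<650)&(W[...,2]>-20)&(W[...,2]<200)
    print(n, 'table z', np.median(W[...,2][m&(abs(W[...,2])<15)]))
    t=m&(W[...,2]>97)&(W[...,2]<112)
    k=t.astype(np.uint8)
    nn,l,s,c=cv2.connectedComponentsWithStats(k)
    for i in range(1,nn):
        if s[i,4]>40:
            q=W[l==i]; lo=q.min(0);hi=q.max(0)
            print(np.round(c[i]),s[i,4],'med',np.median(q,0).round(1),'mid',((lo+hi)/2)[:2].round(1),'size',(hi-lo)[:2].round(0), z['p'][l==i].mean(0).round())
E
```

```text
scene0 table z -2.339481250803999
[245. 112.] 497 med [890.3 410.1 104.7] mid [893.2 431.1] size [ 20. 436.] [169. 156. 139.]
[380. 164.] 459 med [889.2  -9.  104.5] mid [889.3   1.5] size [ 10. 288.] [167. 154. 137.]
[247. 156.] 523 med [743.4 305.7 106.9] mid [746.6 308.1] size [78. 76.] [220. 211. 197.]
[277. 179.] 407 med [707.6 190.6 109. ] mid [711.4 193.6] size [65. 67.] [230. 192.  82.]
[314. 178.] 126 med [758.1 108.7 105.1] mid [772.5 126.2] size [55. 66.] [126. 125.  83.]
[546. 228.] 960 med [ 888.6 -430.5  104.4] mid [ 888.9 -414.2] size [ 12. 437.] [167. 154. 137.]
[357. 198.] 46 med [755.2  -8.7 103.7] mid [761.3  -5.4] size [22. 37.] [71. 48. 32.]
[328. 222.] 208 med [654.7  12.5 104.9] mid [657.  14.] size [40. 41.] [242. 143.  36.]
[250. 232.] 225 med [538.8 151.2 105.3] mid [540.7 152.3] size [41. 42.] [58. 52. 39.]
[300. 246.] 231 med [562.3  32.6 105. ] mid [564.2  33.8] size [40. 41.] [110.  68.  66.]
[398. 259.] 85 med [ 637.5 -173.6  105.3] mid [ 643.9 -170.6] size [25. 39.] [62. 51. 41.]
[231. 264.] 255 med [445.3 137.7 105. ] mid [447.  139.9] size [42. 42.] 
[... 1338 characters left out ...]
3.6] mid [656.4  11.9] size [38. 44.] [249. 160.  38.]
[236. 234.] 164 med [461.3  49.8 103.3] mid [462.3  53.4] size [39. 42.] [ 48. 209. 203.]
[526. 349.] 1413 med [ 889.2 -458.9  104.5] mid [ 889.3 -370.9] size [  7. 557.] [166. 153. 141.]
[227. 252.] 191 med [432.9 -16.8 103.9] mid [432.3 -12. ] size [39. 45.] [ 51. 116. 224.]
[347. 281.] 123 med [ 648.6 -187.4  104.8] mid [ 652.8 -181. ] size [39. 25.] [45. 40. 36.]
[328. 303.] 133 med [ 593.4 -243.3  104.3] mid [ 597.6 -237.2] size [39. 25.] [55. 43. 37.]
[309. 328.] 144 med [ 540.9 -300.2  104.7] mid [ 543.9 -294.7] size [38. 23.] [53. 44. 36.]
[286. 356.] 149 med [ 487.4 -357.4  103.9] mid [ 490.5 -351.9] size [41. 24.] [43. 37. 34.]
```

```bash
python3 - <<'E'
import cv2
p=cv2.imread('pics/scene0.png')[190:340,210:350]
cv2.imwrite('pics/crop0.png',cv2.resize(p,None,fx=5,fy=4,interpolation=2)[:600])
E
```

```text
(no output)
```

View pics/crop0.png

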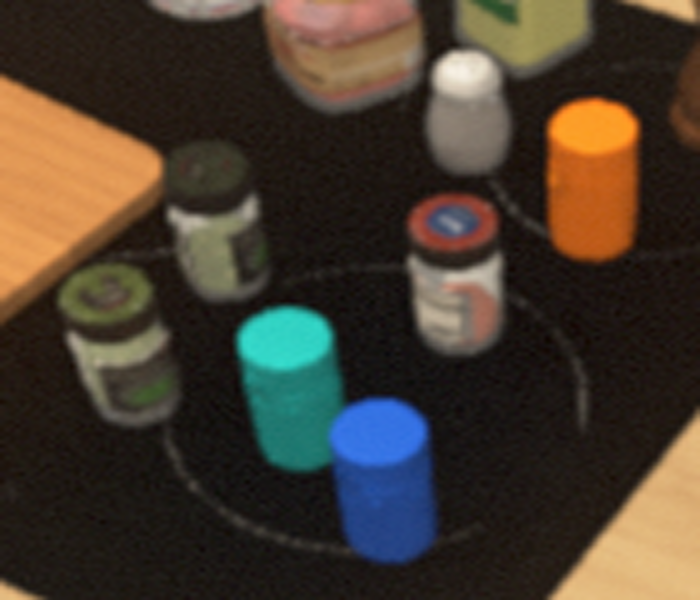

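The crop confirms it. The three glass jars with dark caps are at scene pixels (250,232), (231,264) and (300,246); the plain turquoise, blue and orange cylinders are not meant. Next: the rack, the row jars, the timer and the board.

```bash
python3 - <<'E'
from h import *
for n in ['scene0','side0']:
    z=load(n); W=world(z); p=z['p'].astype(int)
    X,Y,Z=W[...,0],W[...,1],W[...,2]
    reg=(X>380)&(X<720)&(Y<-100)&(Y>-430)
    def comps(t,mn=40):
        nn,l,s,c=cv2.connectedComponentsWithStats(t.astype(np.uint8))
        for i in range(1,nn):
            if s[i,4]>mn:
                q=W[l==i]; (cc,rr)=cv2.minEnclosingCircle(q[:,:2].astype(np.float32))
                print(' ',np.round(c[i]),s[i,4],'med',np.median(q,0).round(1),'circ',np.round(cc,1),round(rr,1))
    print(n,'row tops'); comps(reg&(Z>108)&(Z<121))
    for a,b,nm in [(50,64,'wall top'),(4,16,'base')]:
        t=reg&(Z>a)&(Z<b)&(p[...,0]-p[...,2]>15)&(p[...,0]<150)
        pts=W[t][:,:2].astype(np.float32)
        print(nm,len(pts), cv2.minAreaRect(pts), np.median(W[t][:,2]))
    print('timer'); comps((X>300)&(X<700)&(Y>180)&(Y<480)&(Z>40)&(Z<90),20)
    t=(X>300)&(X<720)&(Y>130)&(Y<520)&(Z>10)&(Z<30)&(p[...,0]-p[...,2]>60)
    nn,l,s,c=cv2.connectedComponentsWithStats(t.astype(np.uint8)); i=1+np.argmax(s[1:,4])
    print('board',cv2.minAreaRect(W[l==i][:,:2].astype(np.float32)),np.median(Z[l==i]))
E
```

```text
scene0 row tops
  [400. 252.] 242 med [ 650.4 -170.2  115.5] circ [ 653.9 -169.9] 21.6
  [414. 281.] 274 med [ 595.2 -227.3  115.7] circ [ 597.5 -226.6] 21.0
  [429. 312.] 309 med [ 541.3 -283.1  115.7] circ [ 543.6 -283. ] 21.2
  [446. 347.] 360 med [ 486.8 -339.9  115.6] circ [ 488.4 -340.4] 21.0
wall top 1024 ((563.9476318359375, -255.8148956298828), (317.4269104003906, 303.388916015625), 88.28412628173828) 57.882019490100504
base 5448 ((584.8240356445312, -274.11529541015625), (365.94158935546875, 216.91725158691406), 45.777320861816406) 10.670781008010636
timer
  [268. 196.] 183 med [678.4 198.3  70.5] circ [686.5 205.4] 28.2
  [155. 227.] 441 med [464.  384.7  62.6] circ [468.  391.8] 29.9
board ((507.22955322265625, 372.2388916015625), (303.3683776855469, 202.7511444091797), 84.57540893554688) 20.61569294494126
side0 row tops
  [346. 274.] 232 med [ 653.1 -175.6  113.9] circ [ 653.1 -170.6] 22.5
  [328. 296.] 256 med [ 597.4 -231.   113.7] circ [ 597.7 -228.2] 23.0
  [308. 320.] 307 med [ 543.5 -288.4  114.2] circ [ 545.  -283.3] 22.2
  [286. 346.] 351 med [ 489.3 -343.7  114.2] circ [ 491.6 -341.8] 22.7
wall top 1318 ((605.11279296875, -296.912353515625), (378.6455993652344, 158.59368896484375), 39.7547721862793) 56.432360210764045
base 1790 ((586.7127685546875, -277.20245361328125), (366.112060546875, 218.58285522460938), 45.91801452636719) 9.026524535603187
timer
  [222. 186.] 271 med [468.1 378.5  58.9] circ [469.5 388.3] 30.1
  [312. 204.] 38 med [675.8 185.6  78.8] circ [677.5 192. ] 12.1
board ((507.54534912109375, 370.15594482421875), (305.4408264160156, 199.0744171142578), 84.3566665649414) 19.58933343940714
```

```bash
python3 - <<'E'
import cv2
p=cv2.imread('pics/scene0.png')
a=cv2.resize(p[200:260,120:200],None,fx=5,fy=5,interpolation=2)
b=cv2.resize(p[230:420,340:480],None,fx=3,fy=3,interpolation=2)
cv2.imwrite('pics/crop1.png',a);cv2.imwrite('pics/crop2.png',b)
E
```

```text
(no output)
```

View pics/crop1.png

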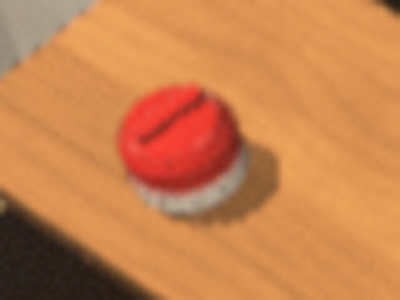

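View pics/crop2.png

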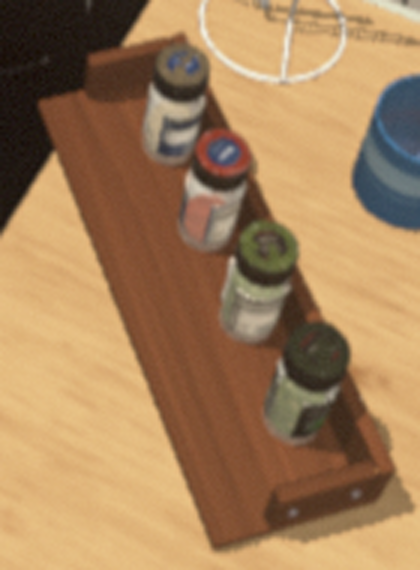

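```bash
cat >> h.py <<'E'
RY=-0.7636; RO=np.array([571.7,-255.6])
def rk(P,RYv=None,ROv=None):
    a=RY if RYv is None else RYv; o=RO if ROv is None else ROv
    q=np.asarray(P)[...,:2]-o; c,s=np.cos(a),np.sin(a)
    return np.stack([q[...,0]*c+q[...,1]*s+27,-q[...,0]*s+q[...,1]*c],-1)
def unrk(x,y): 
    c,s=np.cos(RY),np.sin(RY); x=x-27
    return RO+np.array([x*c-y*s,x*s+y*c])
E
python3 - <<'E'
from h import *
for n in ['scene0','side0']:
    z=load(n); W=world(z); p=z['p'].astype(int); Z=W[...,2]
    k=rk(W); 
    wood=(p[...,0]-p[...,2]>15)&(p[...,0]<160)&(abs(k[...,0])<90)&(abs(k[...,1])<220)
    b=wood&(Z>5)&(Z<15)
    for y0 in range(-160,161,80):
        s=b&(abs(k[...,1]-y0)<15); print(n,y0,'front x',np.percentile(k[s][:,0],1).round(1))
    w=wood&(Z>52)&(Z<62)
    print(' wall y ext',np.percentile(k[w][:,1],[1,99]).round(1))
    for y0 in (-130,-80,-40,0,40,80,130):
        s=w&(abs(k[...,1]-y0)<15); 
        if s.sum()>5: print('  back top x',y0,np.percentile(k[s][:,0],[2,50,98]).round(1))
    m=(Z>60)&(Z<110)&(k[...,0]>50)&(k[...,0]<250)&(abs(k[...,1])<200)
    print(' behind rack', k[m].min(0),np.percentile(k[m],5,axis=0))
    for P in [(653.5,-170.2),(597.5,-227.3),(544.2,-283.2),(490,-341)]: print(rk(P).round(1),end='')
E
```

```text
scene0 -160 front x -59.3
scene0 -80 front x -58.7
scene0 0 front x -57.6
scene0 80 front x -57.8
scene0 160 front x -57.2
 wall y ext [-186.2  185.2]
  back top x -130 [ 5.1 49.9 59.9]
  back top x -80 [49.3 54.3 60.6]
  back top x -40 [ 6.  51.6 59.7]
  back top x 0 [49.2 55.7 60.8]
  back top x 40 [ 5.3 54.8 60.8]
  back top x 80 [50.4 57.1 60.5]
  back top x 130 [ 8.5 55.6 61.6]
 behind rack [  50.32932675 -182.20275539] [ 55.52756257 -59.19066319]
[ 27.  118.3][26.1 38.3][ 26.2 -39. ][  27.  -118.2]side0 -160 front x -56.2
side0 -80 front x -55.1
side0 0 front x -55.4
side0 80 front x -55.0
side0 160 front x -55.9
 wall y ext [-186.4  183.4]
  back top x -130 [14.2 56.3 63.1]
  back top x -80 [51.2 59.8 62.9]
  back top x -40 [13.6 55.6 63. ]
  back top x 0 [51.9 58.6 63.4]
  back top x 40 [44.  57.5 63.7]
  back top x 80 [51.6 59.2 63.8]
  back top x 130 [51.1 59.2 64.4]
 behind rack [  54.33388816 -161.85853722] [157.30940751 -13.60379422]
[ 27.  118.3][26.1 38.3][ 26.2 -39. ][  27.  -118.2]
```

```bash
cat >> h.py <<'E'
from scipy.spatial.transform import Rotation as Ro
def plan(*targets,yaw=None):
    s=readout.sense(); p=s['eef_pos']; R=Ro.from_euler('xyz',s['tcp_rot'])
    print('t',round(s['clock'],2),'tcp',p.round(1),'rot',s['tcp_rot'].round(3),'F',s['contact_force'].round(1),'op',round(s['opening'],3))
    for t in targets:
        d=R.inv().apply(np.array(t[:3])-p)/10
        yw=t[3] if len(t)>3 else s['tcp_rot'][2]
        rv=(R.inv()*Ro.from_euler('xyz',[np.pi,0,yw])).as_rotvec()
        print('  ->',np.round(t,1),'shift cm',d.round(2),'turn',rv.round(3),'dist',np.linalg.norm(d).round(1))
E
python3 -c "
from h import *
plan((541.5,151.5,200,0.807),(541.5,151.5,64,0.807))
print(unrk(-50,78),unrk(-50,-.3),unrk(-50,-78.6),unrk(27,78))
z=load('scene0');k=rk(world(z));Z=world(z)[...,2];m=(Z>40)&(Z<100)&(k[...,0]>75)&(k[...,0]<260)&(abs(k[...,1])<220);print(k[m].min(0),k[m].max(0))
"
```

```text
t 0.15 tcp [152.6 605.7 230.7] rot [-3.14  -0.     2.895] F [0.2 0.7 0.3] op 1.003
  -> [541.5 151.5 200.    0.8] shift cm [-48.81 -34.54   3.11] turn [-1.000e-03  1.000e-03  2.088e+00] dist 59.9
  -> [541.5 151.5  64.    0.8] shift cm [-48.81 -34.52  16.71] turn [-1.000e-03  1.000e-03  2.088e+00] dist 62.1
[ 570.01801547 -146.00907461] [ 515.87149953 -202.56917372] [ 461.7249836  -259.12927284] [ 625.63905802 -199.25660625]
[151.34456497 -22.23945211] [259.99922016 219.74525088]
```

Emit:
play_rows:
  rows:
    - [0,[-48.8,-34.5,1.0],[0,0,2.088]]
    - [0,[-48.8,-34.5,1.0],[0,0,2.088]]
    - [0,[-48.8,-34.5,1.0],[0,0,2.088]]
    - [0,[-48.8,-34.5,1.0],[0,0,2.088]]
    - [0,[-48.8,-34.5,1.0],[0,0,2.088]]
    - [0,[-48.8,-34.5,1.0],[0,0,2.088]]
    - [0,[-48.8,-34.5,1.0],[0,0,2.088]]
    - [0,[-48.8,-34.5,1.0],[0,0,2.088]]
    - [0,[-48.8,-34.5,1.0],[0,0,2.088]]
    - [0,[-48.8,-34.5,1.0],[0,0,2.088]]
    - [0,[-48.8,-34.5,1.0],[0,0,2.088]]
    - [0,[-48.8,-34.5,1.0],[0,0,2.088]]
  squeeze: 50

```text
clock: 1.15
eef_pos: [478.9, 224.6, 222.9]
tcp_rot: [3.142, -0.0, 1.389]
contact_force: [1.3, 1.0, -0.3]
opening: 1.001
```

```bash
python3 -c "
from h import *
plan((541.5,151.5,200,0.807),(541.5,151.5,64,0.807))"
```

```text
t 1.15 tcp [478.9 224.6 222.9] rot [ 3.142 -0.     1.389] F [ 1.3  1.  -0.3] op 1.001
  -> [541.5 151.5 200.    0.8] shift cm [-6.06  7.48  2.29] turn [ 0.    -0.     0.582] dist 9.9
  -> [541.5 151.5  64.    0.8] shift cm [-6.06  7.48 15.89] turn [ 0.    -0.     0.582] dist 18.6
```

Emit:
play_rows:
  rows:
    - [0,[-6.0,7.5,4.0],[0,0,0.58]]
    - [0,[-6.0,7.5,4.0],[0,0,0.58]]
    - [0,[-6.0,7.5,4.0],[0,0,0.58]]
    - [0,[-6.0,7.5,4.0],[0,0,0.58]]
    - [0,[-6.0,7.5,4.0],[0,0,0.58]]
    - [0,[-6.0,7.5,4.0],[0,0,0.58]]
    - [0,[-6.0,7.5,4.0],[0,0,0.58]]
    - [0,[-6.0,7.5,4.0],[0,0,0.58]]

```text
clock: 1.82
eef_pos: [541.2, 154.5, 183.0]
tcp_rot: [3.142, 0.0, 0.818]
contact_force: [-0.5, 1.4, 0.1]
opening: 0.999
```

```bash
python3 -c "
from h import *
plan((541.5,151.5,200,0.807),(541.5,151.5,64,0.807))
shot('wrist','w1')"
```

```text
t 1.82 tcp [541.2 154.5 183. ] rot [3.142 0.    0.818] F [-0.5  1.4  0.1] op 0.999
  -> [541.5 151.5 200.    0.8] shift cm [-0.2   0.22 -1.7 ] turn [0.    0.    0.011] dist 1.7
  -> [541.5 151.5  64.    0.8] shift cm [-0.2   0.22 11.9 ] turn [0.    0.    0.011] dist 11.9
```

View pics/w1.png

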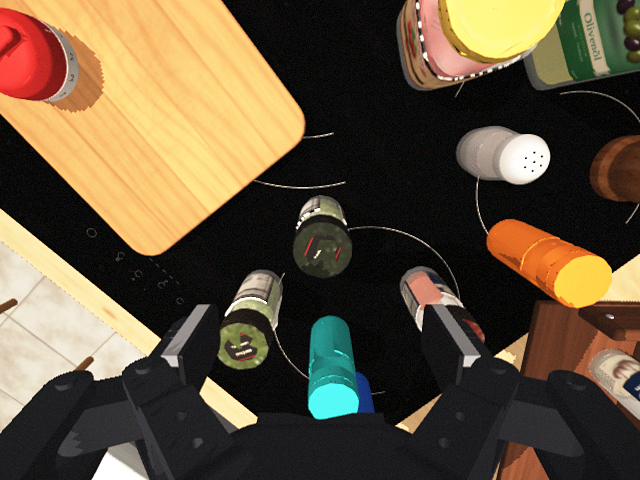

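The wrist view shows jar 1's cap at (322,250), centred between the fingers. I'll descend and grip.

Emit:
play_rows:
  rows:
    - [0,[-0.2,0.2,3.0],[0,0,0.01]]
    - [0,[-0.2,0.2,6.0],[0,0,0.01]]
    - [0,[-0.2,0.2,9.0],[0,0,0.01]]
    - [0,[-0.2,0.2,11.9],[0,0,0.01]]
    - [0,[-0.2,0.2,11.9],[0,0,0.01]]
    - [255,[-0.2,0.2,11.9],[0,0,0.01]]
    - [255,[-0.2,0.2,11.9],[0,0,0.01]]
    - [255,[-0.2,0.2,11.9],[0,0,0.01]]
    - [255,[-0.2,0.2,11.9],[0,0,0.01]]
    - [255,[-0.2,0.2,11.9],[0,0,0.01]]
    - [255,[-0.2,0.2,11.9],[0,0,0.01]]
    - [255,[-0.2,0.2,11.9],[0,0,0.01]]
  squeeze: 50

```text
clock: 2.87
eef_pos: [542.7, 152.0, 66.0]
tcp_rot: [3.14, -0.003, 0.805]
contact_force: [-1.2, 1.5, 7.1]
opening: 0.466
```

```bash
python3 -c "
from h import *
plan((541.5,151.5,64,0.807),(541.5,151.5,150,0.807),tuple(unrk(-50,78))+(160,0.807),tuple(unrk(-50,78))+(76,0.807))
shot('wrist','w2')"
```

```text
t 2.87 tcp [542.7 152.   66. ] rot [ 3.14e+00 -3.00e-03  8.05e-01] F [-1.2  1.5  7.1] op 0.466
  -> [541.5 151.5  64.    0.8] shift cm [-0.12 -0.05  0.2 ] turn [ 0.001 -0.003 -0.002] dist 0.2
  -> [541.5 151.5 150.    0.8] shift cm [-0.1  -0.04 -8.4 ] turn [ 0.001 -0.003 -0.002] dist 8.4
  -> [ 570.  -146.   160.     0.8] shift cm [-19.56  22.64  -9.43] turn [ 0.001 -0.003 -0.002] dist 31.4
  -> [ 570.  -146.    76.     0.8] shift cm [-19.58  22.63  -1.03] turn [ 0.001 -0.003 -0.002] dist 29.9
```

View pics/w2.png

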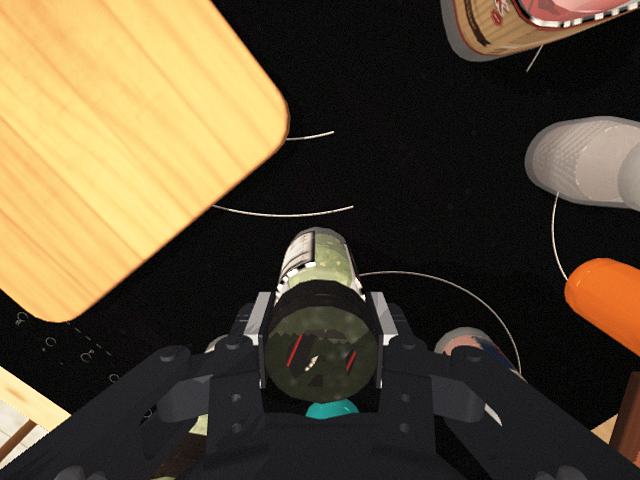

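Emit:
play_rows:
  rows:
    - [255,[0,0,-4],[0,0,0]]
    - [255,[0,0,-8],[0,0,0]]
    - [255,[0,0,-12],[0,0,0]]
    - [255,[-1,1.2,-13],[0,0,0]]
    - [255,[-4,4.6,-13],[0,0,0]]
    - [255,[-7,8.1,-13],[0,0,0]]
    - [255,[-10,11.6,-13],[0,0,0]]
    - [255,[-13,15,-13],[0,0,0]]
    - [255,[-16,18.5,-13],[0,0,0]]
    - [255,[-19.6,22.6,-13],[0,0,0]]
    - [255,[-19.6,22.6,-13],[0,0,0]]
    - [255,[-19.6,22.6,-13],[0,0,0]]

```text
clock: 3.92
eef_pos: [569.2, -152.3, 195.4]
tcp_rot: [3.138, 0.0, 0.801]
contact_force: [-0.0, 0.4, -1.4]
opening: 0.463
```

```bash
python3 -c "
from h import *
plan(tuple(unrk(-50,78))+(100,0.807),tuple(unrk(-50,78))+(78,0.807))
shot('wrist','w3');shot('scene','s3')"
```

```text
t 3.92 tcp [ 569.2 -152.3  195.4] rot [3.138 0.    0.801] F [-0.   0.4 -1.4] op 0.463
  -> [ 570.  -146.   100.     0.8] shift cm [ 0.51 -0.42  9.54] turn [ 0.004  0.    -0.006] dist 9.6
  -> [ 570.  -146.    78.     0.8] shift cm [ 0.51 -0.43 11.74] turn [ 0.004  0.    -0.006] dist 11.8
```

View pics/w3.png

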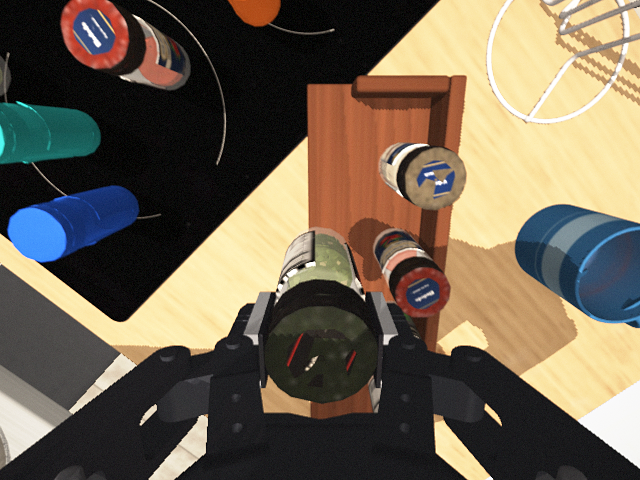

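View pics/s3.png

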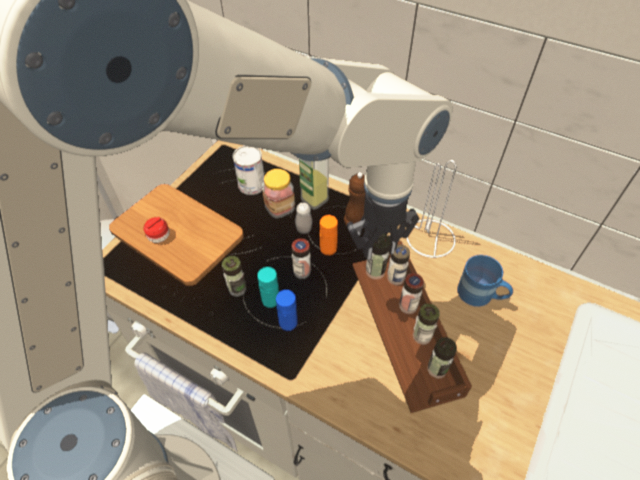

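Emit:
play_rows:
  rows:
    - [255,[0.5,-0.4,3],[0,0,0]]
    - [255,[0.5,-0.4,6],[0,0,0]]
    - [255,[0.5,-0.4,9.5],[0,0,0]]
    - [255,[0.5,-0.4,9.5],[0,0,0]]
    - [255,[0.5,-0.4,9.5],[0,0,0]]
    - [255,[0.5,-0.4,9.5],[0,0,0]]

```text
clock: 4.52
eef_pos: [570.0, -139.5, 100.7]
tcp_rot: [3.14, -0.001, 0.806]
contact_force: [0.9, 0.3, -1.5]
opening: 0.466
```

```bash
python3 -c "
from h import *
plan(tuple(unrk(-50,78))+(78,0.807),tuple(unrk(27,78))+(78,0.807))
shot('wrist','w4');shot('side','d4')
plan(tuple(unrk(-50,78))+(78,0.807),tuple(unrk(27,78))+(78,0.807))
"
```

```text
t 4.52 tcp [ 570.  -139.5  100.7] rot [ 3.14e+00 -1.00e-03  8.06e-01] F [ 0.9  0.3 -1.5] op 0.466
  -> [ 570.  -146.    78.     0.8] shift cm [-0.47  0.45  2.27] turn [ 0.001 -0.001 -0.001] dist 2.4
  -> [ 625.6 -199.3   78.     0.8] shift cm [-0.46  8.15  2.28] turn [ 0.001 -0.001 -0.001] dist 8.5
t 4.62 tcp [ 570.7 -140.   101.4] rot [ 3.138e+00 -2.000e-03  8.050e-01] F [-0.8 -0.5 -1.1] op 0.465
  -> [ 570.  -146.    78.     0.8] shift cm [-0.48  0.36  2.34] turn [ 0.003 -0.002 -0.002] dist 2.4
  -> [ 625.6 -199.3   78.     0.8] shift cm [-0.46  8.06  2.36] turn [ 0.003 -0.002 -0.002] dist 8.4
```

View pics/w4.png

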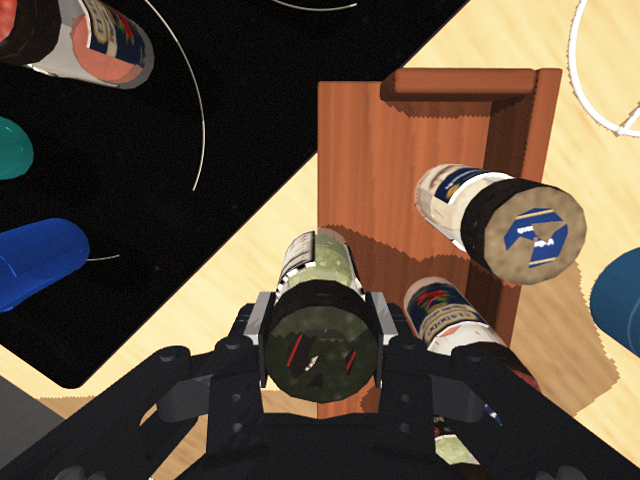

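View pics/d4.png

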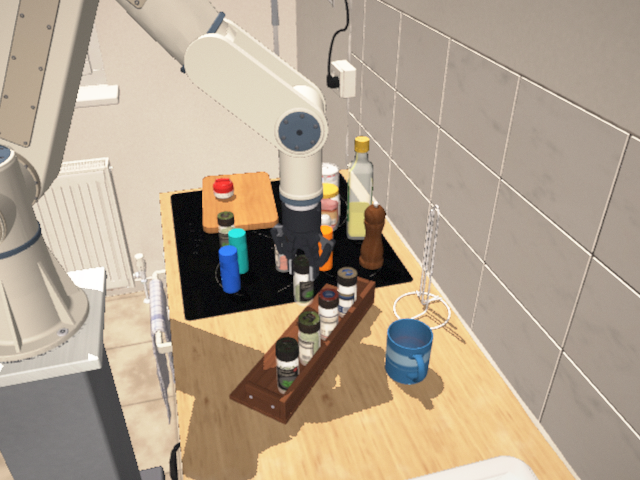

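```bash
cat >> h.py <<'E'
def tops(tag,zlo,zhi,x0,x1,y0,y1,mn=25):
    z=load(tag); W=world(z); k=rk(W)
    t=(z['d']>0)&(W[...,2]>zlo)&(W[...,2]<zhi)&(k[...,0]>x0)&(k[...,0]<x1)&(k[...,1]>y0)&(k[...,1]<y1)
    nn,l,s,c=cv2.connectedComponentsWithStats(t.astype(np.uint8))
    for i in range(1,nn):
        if s[i,4]>mn:
            q=W[l==i]; cc,rr=cv2.minEnclosingCircle(q[:,:2].astype(np.float32))
            print(tag,'px',c[i].round(),'n',s[i,4],'rack',rk(cc).round(1),'r',round(rr,1),'z',np.percentile(q[:,2],[5,50,95]).round(1))
E
python3 -c "
from h import *
z=load('w4');W=world(z);print(W[340,322],rk(W[340,322]))
m=np.zeros((480,640),bool);m[300:395,270:375]=1
m&=(W[...,2]>130)&(W[...,2]<150)
q=W[m];cc,rr=cv2.minEnclosingCircle(q[:,:2].astype(np.float32));print(cc,rr,rk(cc),np.median(q[:,2]),rk(readout.sense()['eef_pos']))
tops('w4',108,121,-20,60,-200,200)
"
```

```text
[ 575.54793005 -132.8778802   140.19769081] [-55.08602696  91.3094159 ]
(571.6153564453125, -139.37159729003906) 22.13320541381836 [-53.43614952  83.89919315] 139.33924789897492 [-53.66998064  82.75649935]
w4 px [530. 233.] n 8743 rack [ 26.7 119.8] r 20.9 z [110.9 114.4 115.5]
w4 px [521. 372.] n 381 rack [33.6 54. ] r 11.3 z [108.4 113.3 114.8]
w4 px [493. 413.] n 117 rack [23.3 35.5] r 7.9 z [113.9 114.8 115.7]
```

Emit:
play_rows:
  rows:
    - [255,[-0.2,0.2,1],[0,0,0]]
    - [255,[-0.4,0.4,2],[0,0,0]]
    - [255,[-0.4,0.8,2.4],[0,0,0]]
    - [255,[-0.4,1.6,2.4],[0,0,0]]
    - [255,[-0.4,2.4,2.4],[0,0,0]]
    - [255,[-0.4,3.2,2.4],[0,0,0]]
    - [255,[-0.4,4.0,2.4],[0,0,0]]
    - [255,[-0.4,4.6,2.4],[0,0,0]]
    - [255,[-0.4,4.6,2.4],[0,0,0]]
    - [255,[-0.4,4.6,2.4],[0,0,0]]

```text
clock: 5.45
eef_pos: [600.2, -175.6, 74.9]
tcp_rot: [3.14, -0.0, 0.804]
contact_force: [0.9, -0.7, 2.2]
opening: 0.465
```

```bash
python3 -c "
from h import *
plan(tuple(unrk(27,78.5))+(78,0.807));print(rk(readout.sense()['eef_pos']))
shot('wrist','w5')
tops('w5',108,121,-20,60,-200,200)
plan(tuple(unrk(27,78.5))+(78,0.807))
"
```

```text
t 5.45 tcp [ 600.2 -175.6   74.9] rot [ 3.14  -0.     0.804] F [ 0.9 -0.7  2.2] op 0.465
  -> [ 626.  -198.9   78.     0.8] shift cm [ 0.11  3.48 -0.31] turn [ 0.001 -0.    -0.003] dist 3.5
[-7.77726994 77.48446804]
w5 px [433. 240.] n 12779 rack [ 26.6 119.4] r 20.6 z [112.8 114.4 115.5]
w5 px [335. 351.] n 9099 rack [ 0.2 78.9] r 26.4 z [110.7 114.7 115.9]
w5 px [437. 355.] n 128 rack [29.7 83.5] r 3.9 z [117.2 119.5 120.9]
w5 px [373. 408.] n 108 rack [10.6 53.5] r 3.8 z [108.2 109.5 112.2]
w5 px [446. 441.] n 881 rack [37.3 42.7] r 13.9 z [113.4 114.3 115.1]
t 5.5 tcp [ 599.8 -175.3   74.9] rot [ 3.141 -0.     0.805] F [ 0.8 -0.7  1.4] op 0.466
  -> [ 626.  -198.9   78.     0.8] shift cm [ 0.11  3.52 -0.31] turn [ 0.001 -0.    -0.002] dist 3.5
```

View pics/w5.png

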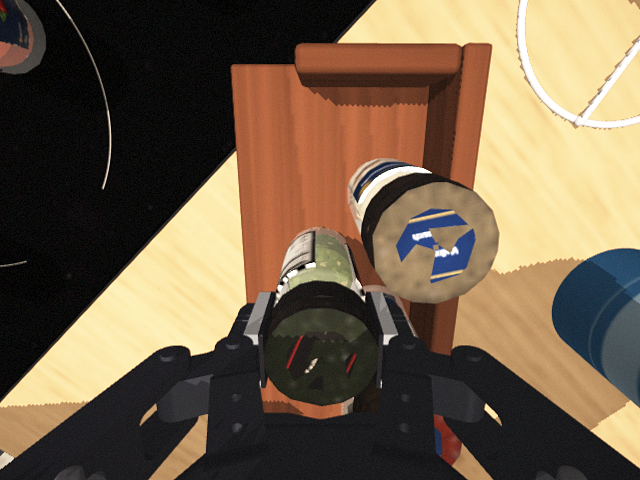

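Emit:
play_rows:
  rows:
    - [255,[0.05,0,-0.2],[0,0,0]]
    - [255,[0.1,0.4,-0.2],[0,0,0]]
    - [255,[0.1,0.8,-0.2],[0,0,0]]
    - [255,[0.1,1.2,-0.2],[0,0,0]]
    - [255,[0.1,1.6,-0.2],[0,0,0]]
    - [255,[0.1,2.0,-0.2],[0,0,0]]
    - [255,[0.1,2.4,-0.2],[0,0,0]]
    - [255,[0.1,2.8,-0.2],[0,0,0]]
    - [255,[0.1,3.1,-0.2],[0,0,0]]
    - [255,[0.1,3.35,-0.2],[0,0,0]]
    - [255,[0.1,3.35,-0.1],[0,0,0]]
    - [255,[0.1,3.35,-0.1],[0,0,0]]

```text
clock: 6.5
eef_pos: [624.2, -197.4, 75.7]
tcp_rot: [-3.141, 0.0, 0.805]
contact_force: [-0.0, -0.9, -1.3]
opening: 0.465
```

```bash
python3 -c "
from h import *
print(rk(readout.sense()['eef_pos']))
shot('wrist','w6')
tops('w6',108,121,-20,60,-200,200)
plan(tuple(unrk(27,78.5))+(76,0.807));print(rk(readout.sense()['eef_pos']))
"
```

```text
[24.71976178 78.32464504]
w6 px [328. 299.] n 24820 rack [27.8 94.1] r 46.3 z [111.5 114.8 116.4]
w6 px [204. 354.] n 88 rack [-15.1  84.3] r 3.8 z [117.5 119.6 120.8]
t 6.55 tcp [ 624.1 -197.3   75.7] rot [-3.141  0.     0.805] F [-1.1  0.1 -1.2] op 0.462
  -> [ 626.  -198.9   76.     0.8] shift cm [ 0.02  0.25 -0.03] turn [-0.     0.    -0.002] dist 0.2
[24.54937306 78.31288521]
```

View pics/w6.png

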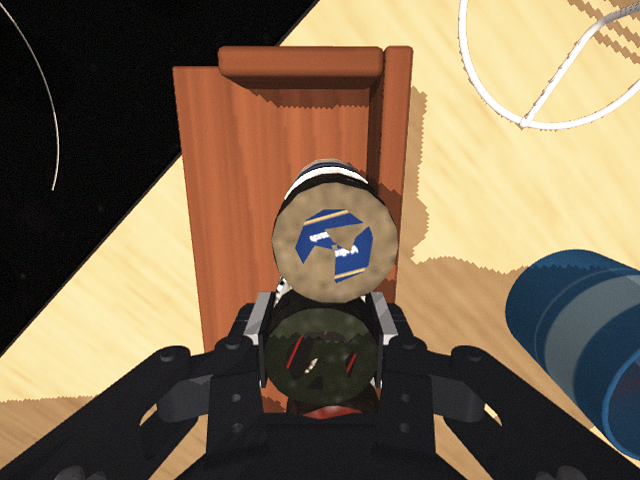

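Emit:
play_rows:
  rows:
    - [255,[0,0.1,0.1],[0,0,0]]
    - [255,[0,0.1,0.1],[0,0,0]]
    - [200,[0,0.1,0.1],[0,0,0]]
    - [100,[0,0.1,0.1],[0,0,0]]
    - [50,[0,0.1,0.1],[0,0,0]]
    - [50,[0,0.1,0.1],[0,0,0]]
    - [50,[0,0.1,0.1],[0,0,0]]
    - [50,[0,0.1,0.1],[0,0,0]]

```text
clock: 7.22
eef_pos: [625.0, -198.1, 75.0]
tcp_rot: [3.141, -0.0, 0.805]
contact_force: [0.1, 0.2, 0.6]
opening: 0.802
```

Emit:
play_rows:
  rows:
    - [50,[0,0,-2],[0,0,0]]
    - [50,[0,0,-4],[0,0,0]]
    - [50,[0,0,-7],[0,0,0]]
    - [50,[0,0,-10],[0,0,0]]
    - [50,[0,0,-12],[0,0,0]]
    - [50,[0,0,-12],[0,0,0]]

```text
clock: 7.72
eef_pos: [627.5, -198.9, 200.2]
tcp_rot: [3.135, -0.003, 0.805]
contact_force: [0.6, -0.4, -0.2]
opening: 0.807
```

```bash
python3 -c "
from h import *
plan((447,139.5,190,0.807),(447,139.5,64,0.807))
shot('wrist','w7');shot('side','d7')
tops('w7',108,121,-20,60,-200,200)
tops('d7',108,121,-20,60,-200,200)
"
```

```text
t 7.72 tcp [ 627.5 -198.9  200.2] rot [ 3.135e+00 -3.000e-03  8.050e-01] F [ 0.6 -0.4 -0.2] op 0.807
  -> [447.  139.5 190.    0.8] shift cm [ 11.87 -36.48   0.81] turn [ 0.007 -0.003 -0.002] dist 38.4
  -> [447.  139.5  64.    0.8] shift cm [ 11.83 -36.56  13.41] turn [ 0.007 -0.003 -0.002] dist 40.7
w7 px [319. 239.] n 7732 rack [28.9 79.9] r 60.5 z [112.7 114.4 115.6]
w7 px [318. 386.] n 1886 rack [ 25.5 -37.7] r 20.8 z [110.2 114.4 115.5]
d7 px [337. 285.] n 694 rack [30.3 77.2] r 61.7 z [110.2 114.1 116.4]
d7 px [308. 319.] n 300 rack [ 26.8 -39.6] r 21.8 z [110.  113.9 116.3]
d7 px [286. 346.] n 354 rack [  27.4 -117.2] r 22.1 z [110.1 114.2 116.4]
```

View pics/d7.png

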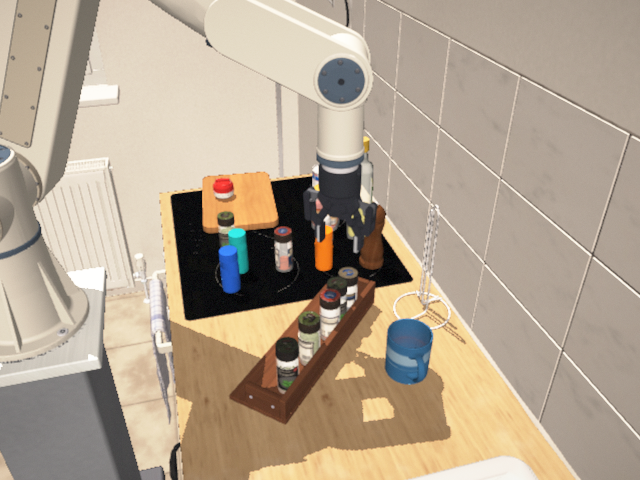

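The side view shows the first jar in the row between A and B, with all five upright. Jar 2 is next.

Emit:
play_rows:
  rows:
    - [0,[1.1,-3.5,0],[0,0,0]]
    - [0,[2.2,-7,0],[0,0,0]]
    - [0,[3.3,-10.5,0],[0,0,0]]
    - [0,[4.4,-14,0],[0,0,0]]
    - [0,[5.5,-17.5,0],[0,0,0]]
    - [0,[6.7,-21,0],[0,0,0]]
    - [0,[7.8,-24.5,0],[0,0,0]]
    - [0,[8.9,-28,0],[0,0,0]]
    - [0,[10,-31.5,0],[0,0,0]]
    - [0,[11.2,-34.5,1],[0,0,0]]
    - [0,[11.9,-36.5,3],[0,0,0]]
    - [0,[11.9,-36.5,4],[0,0,0]]

```text
clock: 8.82
eef_pos: [441.1, 142.9, 152.4]
tcp_rot: [-3.139, 0.003, 0.807]
contact_force: [-0.5, -0.8, 0.2]
opening: 1.001
```

Emit:
play_rows:
  rows:
    - [0,[0,0,0],[0,0,0]]
    - [0,[0,0,0],[0,0,0]]
    - [0,[0,0,0],[0,0,0]]

```text
clock: 9.07
eef_pos: [444.9, 140.0, 154.9]
tcp_rot: [3.142, 0.0, 0.804]
contact_force: [0.4, 0.6, -0.6]
opening: 0.998
```

```bash
python3 -c "
from h import *
plan((447,139.5,64,0.807))
shot('wrist','w8')
tops('w8',98,111,-500,60,-200,500,400)
plan((447,139.5,64,0.807));print(rk((447,139.5)))
"
```

```text
t 9.07 tcp [444.9 140.  154.9] rot [3.142 0.    0.804] F [ 0.4  0.6 -0.6] op 0.998
  -> [447.  139.5  64.    0.8] shift cm [0.11 0.19 9.09] turn [ 0.     0.    -0.003] dist 9.1
w8 px [590. 251.] n 3819 rack [-179.2  205.7] r 21.1 z [100.1 104.4 105.6]
w8 px [324. 259.] n 3494 rack [-337.2  200.8] r 20.4 z [102.5 104.4 105.5]
w8 px [413. 335.] n 979 rack [-271.8  149.2] r 19.8 z [ 99.3 104.1 105.4]
t 9.12 tcp [445.2 140.1 155.3] rot [ 3.141 -0.     0.804] F [-0.4 -0.2 -0.3] op 1.004
  -> [447.  139.5  64.    0.8] shift cm [0.08 0.16 9.13] turn [ 0.    -0.    -0.003] dist 9.1
[-336.29926956  199.1676197 ]
```

View pics/w8.png

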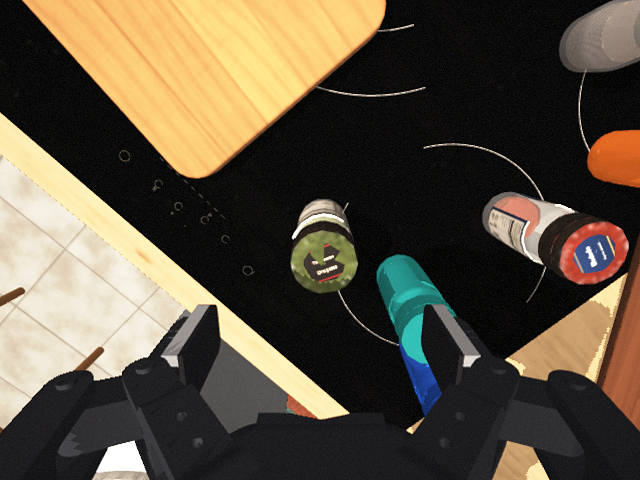

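Emit:
play_rows:
  rows:
    - [0,[0.1,0.1,3.0],[0,0,0]]
    - [0,[0.15,0.1,6.0],[0,0,0]]
    - [0,[0.15,0.1,8.0],[0,0,0]]
    - [0,[0.15,0.1,9.1],[0,0,0]]
    - [0,[0.15,0.1,9.1],[0,0,0]]
    - [255,[0.15,0.1,9.1],[0,0,0]]
    - [255,[0.15,0.1,9.1],[0,0,0]]
    - [255,[0.15,0.1,9.1],[0,0,0]]
    - [255,[0.15,0.1,9.1],[0,0,0]]
    - [255,[0.15,0.1,9.1],[0,0,0]]
    - [255,[0.15,0.1,9.1],[0,0,0]]
    - [255,[0.15,0.1,9.1],[0,0,0]]

```text
clock: 10.12
eef_pos: [447.3, 141.3, 65.2]
tcp_rot: [3.14, -0.002, 0.805]
contact_force: [0.7, -2.5, 6.8]
opening: 0.462
```

```bash
python3 -c "
from h import *
plan((447,139.5,195,0.807),tuple(unrk(-55,-78.5))+(195,0.807))
"
```

```text
t 10.12 tcp [447.3 141.3  65.2] rot [ 3.14e+00 -2.00e-03  8.05e-01] F [ 0.7 -2.5  6.8] op 0.462
  -> [447.  139.5 195.    0.8] shift cm [ -0.12   0.12 -12.98] turn [ 0.002 -0.002 -0.002] dist 13.0
  -> [ 458.2 -255.6  195.     0.8] shift cm [-27.83  28.31 -13.  ] turn [ 0.002 -0.002 -0.002] dist 41.8
```

Emit:
play_rows:
  rows:
    - [255,[0,0,-4],[0,0,0]]
    - [255,[0,0,-8],[0,0,0]]
    - [255,[0,0,-12],[0,0,0]]
    - [255,[-1,1,-13],[0,0,0]]
    - [255,[-3.8,3.8,-13],[0,0,0]]
    - [255,[-6.5,6.6,-13],[0,0,0]]
    - [255,[-9.2,9.4,-13],[0,0,0]]
    - [255,[-12,12.2,-13],[0,0,0]]
    - [255,[-14.7,15,-13],[0,0,0]]
    - [255,[-17.5,17.8,-13],[0,0,0]]
    - [255,[-20.2,20.6,-13],[0,0,0]]
    - [255,[-22.9,23.4,-13],[0,0,0]]

```text
clock: 11.12
eef_pos: [455.7, -188.1, 194.7]
tcp_rot: [3.14, -0.001, 0.805]
contact_force: [0.3, 0.5, 0.1]
opening: 0.46
```

Emit:
play_rows:
  rows:
    - [255,[-2.5,2.5,0],[0,0,0]]
    - [255,[-4,4,0],[0,0,0]]
    - [255,[-4.9,4.9,0],[0,0,0]]
    - [255,[-4.9,4.9,3],[0,0,0]]
    - [255,[-4.9,4.9,6],[0,0,0]]
    - [255,[-4.9,4.9,8],[0,0,0]]
    - [255,[-4.9,4.9,9],[0,0,0]]
    - [255,[-4.9,4.9,9],[0,0,0]]
    - [255,[-4.9,4.9,9],[0,0,0]]

```text
clock: 11.87
eef_pos: [457.7, -255.1, 104.4]
tcp_rot: [-3.141, -0.0, 0.805]
contact_force: [0.1, -0.8, -0.3]
opening: 0.465
```

```bash
python3 -c "
from h import *
shot('wrist','w9')
plan(tuple(unrk(-10,-78.5))+(77,0.807),tuple(unrk(26,-78.5))+(77,0.807));print(rk(readout.sense()['eef_pos']))
tops('w9',108,121,-20,60,-200,200)
tops('w9',125,150,-100,60,-200,200,200)
"
```

```text
t 11.92 tcp [ 458.2 -255.4  105. ] rot [ 3.14  -0.     0.805] F [ 0.7  0.5 -0.7] op 0.463
  -> [ 490.7 -286.7   77.     0.8] shift cm [-0.01  4.51  2.81] turn [ 0.001 -0.    -0.002] dist 5.3
  -> [ 516.7 -311.6   77.     0.8] shift cm [0.   8.11 2.81] turn [ 0.001 -0.    -0.002] dist 8.6
[-55.10215276 -78.36006644]
w9 px [570.  29.] n 6798 rack [28.4 36.8] r 20.1 z [110.3 114.2 115.5]
w9 px [526. 223.] n 8465 rack [ 25.3 -38.2] r 20.8 z [111.2 114.5 115.6]
w9 px [519. 365.] n 1087 rack [  31.4 -107.1] r 16.4 z [109.1 114.1 115.3]
w9 px [493. 413.] n 117 rack [  24.5 -129.6] r 8.2 z [113.9 114.9 115.8]
w9 px [320. 345.] n 14115 rack [-56.8 -71.4] r 33.7 z [128.5 143.5 145. ]
```

View pics/w9.png

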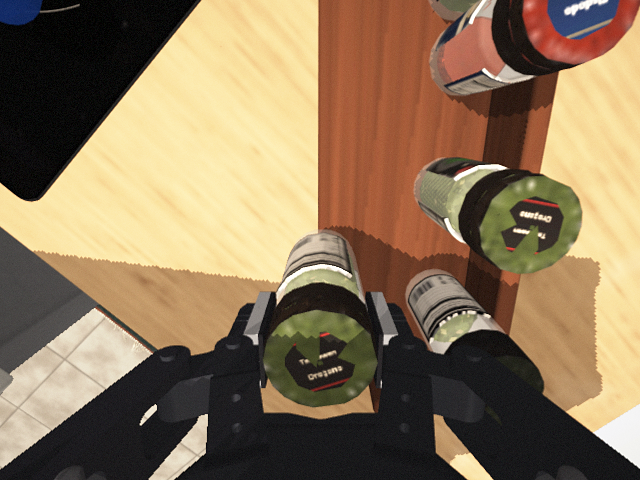

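Emit:
play_rows:
  rows:
    - [255,[0,0.3,1],[0,0,0]]
    - [255,[0,0.8,2],[0,0,0]]
    - [255,[0,1.6,2.8],[0,0,0]]
    - [255,[0,2.5,2.8],[0,0,0]]
    - [255,[0,3.5,2.8],[0,0,0]]
    - [255,[0,4.2,2.8],[0,0,0]]
    - [255,[0,4.8,2.8],[0,0,0]]
    - [255,[0,5.2,2.8],[0,0,0]]
    - [255,[0,5.6,2.8],[0,0,0]]
    - [255,[0,6.0,2.8],[0,0,0]]
    - [255,[0,6.4,2.8],[0,0,0]]
    - [255,[0,6.8,2.8],[0,0,0]]

```text
clock: 12.92
eef_pos: [506.6, -302.7, 76.0]
tcp_rot: [-3.142, -0.0, 0.805]
contact_force: [0.3, -0.2, -0.8]
opening: 0.461
```

Emit:
play_rows:
  rows:
    - [255,[0,0.4,0],[0,0,0]]
    - [255,[0,0.8,0],[0,0,0]]
    - [255,[0,1.1,0],[0,0,0]]
    - [255,[0,1.25,0.05],[0,0,0]]
    - [255,[0,1.25,0.1],[0,0,0]]
    - [255,[0,1.25,0.1],[0,0,0]]

```text
clock: 13.42
eef_pos: [515.3, -311.2, 74.8]
tcp_rot: [-3.141, 0.0, 0.805]
contact_force: [-0.7, -0.3, -1.3]
opening: 0.464
```

```bash
python3 -c "
from h import *
shot('wrist','w10')
plan(tuple(unrk(26,-78.5))+(75.5,0.807));print(rk(readout.sense()['eef_pos']))
"
```

```text
t 13.47 tcp [ 515.2 -311.2   74.8] rot [-3.141  0.     0.805] F [-0.6 -0.9 -1.1] op 0.467
  -> [ 516.7 -311.6   75.5    0.8] shift cm [ 0.07  0.14 -0.07] turn [-0.     0.    -0.002] dist 0.2
[ 24.61772908 -79.18372581]
```

View pics/w10.png

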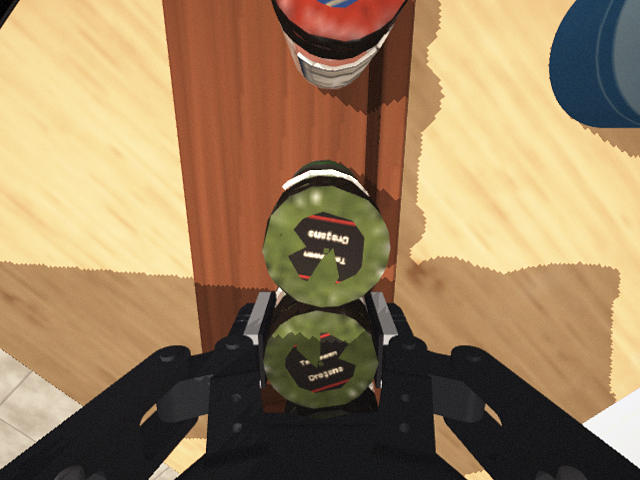

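Jar 2 is in line with C. I'll release it and go to jar 3.

Emit:
play_rows:
  rows:
    - [255,[0,0.1,0],[0,0,0]]
    - [200,[0,0.1,0],[0,0,0]]
    - [100,[0,0.1,0],[0,0,0]]
    - [50,[0,0.1,0],[0,0,0]]
    - [50,[0,0.1,0],[0,0,0]]
    - [50,[0,0.1,0],[0,0,0]]
    - [50,[0,0.1,0],[0,0,0]]
    - [50,[0,0.1,-2],[0,0,0]]
    - [50,[0,0.1,-5],[0,0,0]]
    - [50,[0,0.1,-8],[0,0,0]]
    - [50,[0,0.1,-11],[0,0,0]]
    - [50,[0,0.1,-11],[0,0,0]]

```text
clock: 14.47
eef_pos: [519.0, -313.7, 191.1]
tcp_rot: [3.133, -0.002, 0.805]
contact_force: [1.2, -0.6, 0.6]
opening: 0.802
```

```bash
python3 -c "
from h import *
shot('side','d11');tops('d11',108,121,-20,60,-200,200)
plan((564.5,33.3,190,0.807))
"
```

```text
d11 px [339. 285.] n 606 rack [29.6 77.3] r 62.1 z [109.5 113.9 116.4]
d11 px [297. 334.] n 960 rack [ 29.3 -79.8] r 62.6 z [110.3 114.1 116.3]
t 14.52 tcp [ 518.  -313.1  188.4] rot [ 3.135e+00 -1.000e-03  8.050e-01] F [0.  0.5 0.5] op 0.805
  -> [564.5  33.3 190.    0.8] shift cm [ 28.19 -20.66  -0.25] turn [ 0.006 -0.001 -0.002] dist 34.9
```

View pics/d11.png

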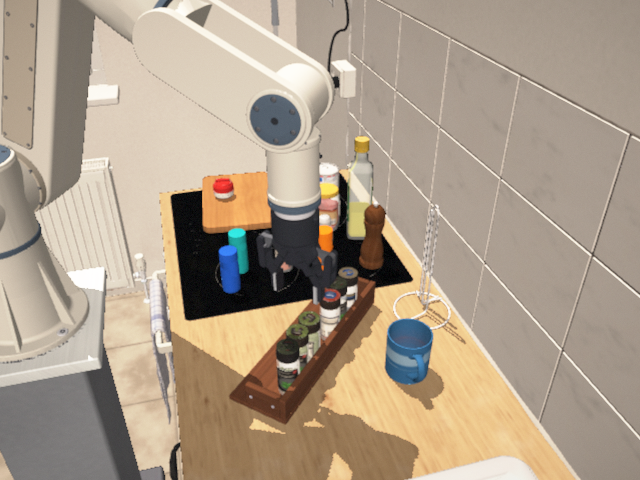

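Emit:
play_rows:
  rows:
    - [0,[2.8,-2.1,0],[0,0,0]]
    - [0,[5.6,-4.1,0],[0,0,0]]
    - [0,[8.5,-6.2,0],[0,0,0]]
    - [0,[11.3,-8.3,0],[0,0,0]]
    - [0,[14.1,-10.3,0],[0,0,0]]
    - [0,[17,-12.4,0],[0,0,0]]
    - [0,[20,-14.6,0],[0,0,0]]
    - [0,[23,-16.8,0],[0,0,0]]
    - [0,[26,-19,0],[0,0,0]]
    - [0,[28.2,-20.6,1],[0,0,0]]
    - [0,[28.2,-20.6,3],[0,0,0]]
    - [0,[28.2,-20.6,3],[0,0,0]]

```text
clock: 15.52
eef_pos: [560.7, 35.6, 151.1]
tcp_rot: [-3.138, 0.004, 0.808]
contact_force: [-1.2, -0.6, -1.3]
opening: 0.999
```

Emit:
play_rows:
  rows:
    - [0,[0,0,0],[0,0,0]]
    - [0,[0,0,0],[0,0,0]]
    - [0,[0,0,0],[0,0,0]]

```text
clock: 15.77
eef_pos: [563.5, 33.2, 155.5]
tcp_rot: [3.141, -0.0, 0.804]
contact_force: [-0.4, -0.1, 0.1]
opening: 1.001
```

```bash
python3 -c "
from h import *
shot('wrist','w12')
tops('w12',98,111,-500,60,-200,500,400)
plan((564.5,33.3,64,0.807));print(rk((564.5,33.3)),rk(readout.sense()['eef_pos']))
"
```

```text
w12 px [634.  48.] n 641 rack [-16.5 318.8] r 14.9 z [ 98.5 102.8 107.9]
w12 px [466. 176.] n 4288 rack [-98.4 254.5] r 20.3 z [102.2 104.3 105.5]
w12 px [322. 259.] n 3401 rack [-178.8  205.8] r 20.1 z [102.3 104.3 105.4]
w12 px [166. 326.] n 416 rack [-275.4  158. ] r 16.5 z [ 99.  103.7 104.9]
w12 px [615. 368.] n 1019 rack [ 20.9 125.6] r 18.0 z [ 98.5 104.1 110.4]
w12 px [234. 414.] n 1036 rack [-241.3   91.1] r 16.9 z [ 99.  104.  105.2]
t 15.82 tcp [563.6  33.3 155.6] rot [ 3.141e+00 -1.000e-03  8.040e-01] F [-0.1 -0.4 -0.4] op 1.0
  -> [564.5  33.3  64.    0.8] shift cm [0.06 0.06 9.16] turn [ 0.001 -0.001 -0.003] dist 9.2
[-177.98290125  203.70827228] [-178.64196515  203.04771502]
```

View pics/w12.png

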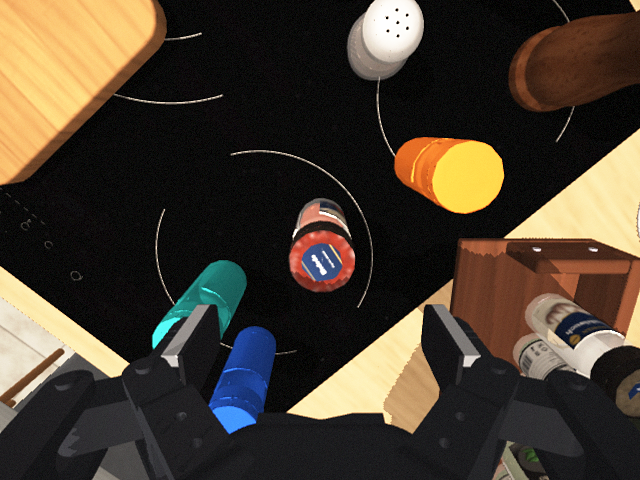

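Emit:
play_rows:
  rows:
    - [0,[0.1,0,3.0],[0,0,0]]
    - [0,[0.15,0,6.0],[0,0,0]]
    - [0,[0.15,0,8.0],[0,0,0]]
    - [0,[0.15,0,9.15],[0,0,0]]
    - [0,[0.15,0,9.15],[0,0,0]]
    - [255,[0.15,0,9.15],[0,0,0]]
    - [255,[0.15,0,9.15],[0,0,0]]
    - [255,[0.15,0,9.15],[0,0,0]]
    - [255,[0.15,0,9.15],[0,0,0]]
    - [255,[0.15,0,9.15],[0,0,0]]
    - [255,[0.15,0,9.15],[0,0,0]]
    - [255,[0.15,0,9.15],[0,0,0]]

```text
clock: 16.82
eef_pos: [565.4, 35.2, 64.9]
tcp_rot: [3.14, -0.002, 0.805]
contact_force: [-0.6, -0.8, 6.5]
opening: 0.464
```

```bash
python3 -c "
from h import *
plan((564.5,33.3,195,0.807),tuple(unrk(-55,-1))+(195,0.807))
"
```

```text
t 16.82 tcp [565.4  35.2  64.9] rot [ 3.14e+00 -2.00e-03  8.05e-01] F [-0.6 -0.8  6.5] op 0.464
  -> [564.5  33.3 195.    0.8] shift cm [ -0.17   0.09 -13.01] turn [ 0.002 -0.002 -0.002] dist 13.0
  -> [ 511.8 -199.6  195.     0.8] shift cm [-20.62  12.44 -13.02] turn [ 0.002 -0.002 -0.002] dist 27.4
```

Emit:
play_rows:
  rows:
    - [255,[0,0,-4],[0,0,0]]
    - [255,[0,0,-8],[0,0,0]]
    - [255,[0,0,-12],[0,0,0]]
    - [255,[-1.5,0.9,-13],[0,0,0]]
    - [255,[-4.5,2.7,-13],[0,0,0]]
    - [255,[-7.5,4.5,-13],[0,0,0]]
    - [255,[-10.5,6.3,-13],[0,0,0]]
    - [255,[-13.5,8.1,-13],[0,0,0]]
    - [255,[-16.5,9.9,-13],[0,0,0]]
    - [255,[-19,11.4,-13],[0,0,0]]
    - [255,[-20.6,12.4,-12],[0,0,0]]
    - [255,[-20.6,12.4,-9],[0,0,0]]

```text
clock: 17.82
eef_pos: [513.1, -203.8, 157.4]
tcp_rot: [3.133, -0.002, 0.802]
contact_force: [0.4, -0.1, -0.2]
opening: 0.467
```

Emit:
play_rows:
  rows:
    - [255,[0,0,2],[0,0,0]]
    - [255,[0,0,4],[0,0,0]]
    - [255,[0,0,5],[0,0,0]]
    - [255,[0,0,5],[0,0,0]]
    - [255,[0,0,5],[0,0,0]]

```text
clock: 18.23
eef_pos: [510.9, -199.1, 103.8]
tcp_rot: [-3.141, 0.0, 0.805]
contact_force: [-0.1, -0.3, -0.3]
opening: 0.468
```

```bash
python3 -c "
from h import *
shot('wrist','w13')
plan(tuple(unrk(26,-1))+(76.5,0.807));print(rk(readout.sense()['eef_pos']))
tops('w13',108,121,-20,60,-200,200)
tops('d11',112.5,117,-20,60,-200,200)
"
```

```text
t 18.28 tcp [ 511.4 -199.4  104.4] rot [ 3.14  -0.     0.805] F [ 0.9  0.7 -1.8] op 0.465
  -> [ 570.3 -255.6   76.5    0.8] shift cm [0.02 8.14 2.8 ] turn [ 0.001 -0.    -0.002] dist 8.6
[-55.43051966  -1.04302475]
w13 px [546. 131.] n 24913 rack [25.6 69.5] r 50.6 z [110.8 114.4 115.6]
w13 px [519. 364.] n 1309 rack [ 30.9 -30.3] r 17.5 z [108.9 114.2 115.3]
w13 px [493. 414.] n 118 rack [ 24.1 -52.7] r 9.3 z [113.9 114.8 115.8]
w13 px [462. 458.] n 1189 rack [ 18.4 -79. ] r 16.4 z [109.6 114.5 115.4]
d11 px [339. 284.] n 472 rack [29.6 77.3] r 62.1 z [112.7 114.3 116.3]
d11 px [296. 333.] n 769 rack [ 29.1 -79.1] r 61.5 z [112.8 114.5 116.3]
```

View pics/w13.png

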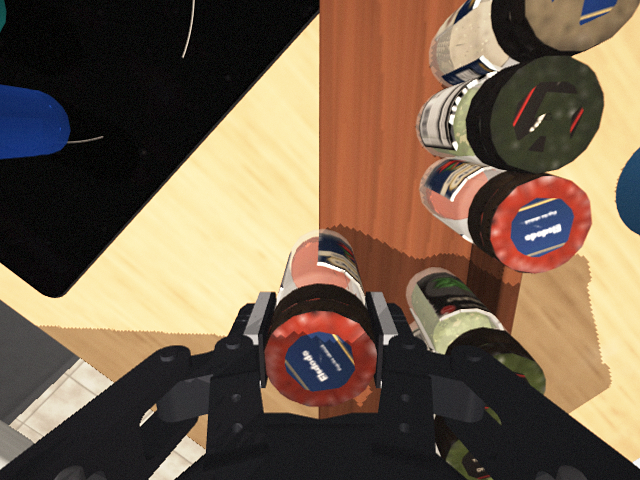

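Emit:
play_rows:
  rows:
    - [255,[0,0.3,1],[0,0,0]]
    - [255,[0,0.8,2],[0,0,0]]
    - [255,[0,1.6,2.8],[0,0,0]]
    - [255,[0,2.4,2.8],[0,0,0]]
    - [255,[0,3.2,2.8],[0,0,0]]
    - [255,[0,4.0,2.8],[0,0,0]]
    - [255,[0,4.5,2.8],[0,0,0]]
    - [255,[0,4.9,2.8],[0,0,0]]
    - [255,[0,5.2,2.8],[0,0,0]]
    - [255,[0,5.5,2.8],[0,0,0]]
    - [255,[0,5.8,2.8],[0,0,0]]
    - [255,[0,6.1,2.8],[0,0,0]]

```text
clock: 19.28
eef_pos: [554.8, -241.6, 75.4]
tcp_rot: [-3.141, 0.0, 0.805]
contact_force: [0.8, -0.7, -1.0]
opening: 0.465
```

Emit:
play_rows:
  rows:
    - [255,[0,0.3,0],[0,0,0]]
    - [255,[0,0.6,0],[0,0,0]]
    - [255,[0,0.9,0],[0,0,0]]
    - [255,[0,1.2,0],[0,0,0]]
    - [255,[0,1.5,0],[0,0,0]]
    - [255,[0,1.7,0],[0,0,0]]
    - [255,[0,1.95,0.05],[0,0,0]]
    - [255,[0,1.95,0.1],[0,0,0]]
    - [255,[0,1.95,0.1],[0,0,0]]

```text
clock: 20.03
eef_pos: [568.9, -255.2, 74.4]
tcp_rot: [3.141, 0.0, 0.805]
contact_force: [1.0, 0.7, -0.9]
opening: 0.463
```

```bash
python3 -c "
from h import *
shot('wrist','w14')
plan(tuple(unrk(26,-1))+(75,0.807));print(rk(readout.sense()['eef_pos']))
"
```

```text
t 20.08 tcp [ 568.8 -255.2   74.3] rot [3.141 0.    0.805] F [ 0.9  1.  -1.4] op 0.464
  -> [ 570.3 -255.6   75.     0.8] shift cm [ 0.07  0.14 -0.07] turn [ 0.     0.    -0.002] dist 0.2
[24.5988804  -1.68643281]
```

View pics/w14.png

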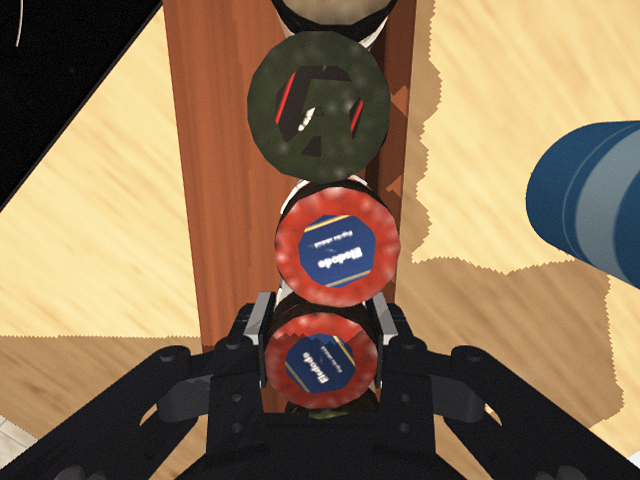

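Emit:
play_rows:
  rows:
    - [255,[0,0.15,0],[0,0,0]]
    - [200,[0,0.15,0],[0,0,0]]
    - [100,[0,0.15,0],[0,0,0]]
    - [50,[0,0.15,0],[0,0,0]]
    - [50,[0,0.15,0],[0,0,0]]
    - [50,[0,0.15,0],[0,0,0]]
    - [50,[0,0.15,0],[0,0,0]]
    - [50,[0,0.15,-2],[0,0,0]]
    - [50,[0,0.15,-5],[0,0,0]]
    - [50,[0,0.15,-8],[0,0,0]]
    - [50,[0,0.15,-11],[0,0,0]]
    - [50,[0,0.15,-11],[0,0,0]]

```text
clock: 21.08
eef_pos: [572.9, -257.5, 190.8]
tcp_rot: [3.133, -0.003, 0.805]
contact_force: [1.0, -0.2, 0.0]
opening: 0.804
```

```bash
python3 -c "
from h import *
shot('wrist','w15')
plan(tuple(unrk(-60,-1))+(230,0.807));print(rk(readout.sense()['eef_pos']))
"
```

```text
t 21.13 tcp [ 571.9 -257.   188.1] rot [ 3.135e+00 -2.000e-03  8.050e-01] F [-0.2 -0.8 -0.7] op 0.803
  -> [ 508.2 -196.2  230.     0.8] shift cm [-0.02 -8.78 -4.25] turn [ 0.006 -0.002 -0.002] dist 9.8
[28.09852035 -0.88228681]
```

View pics/w15.png

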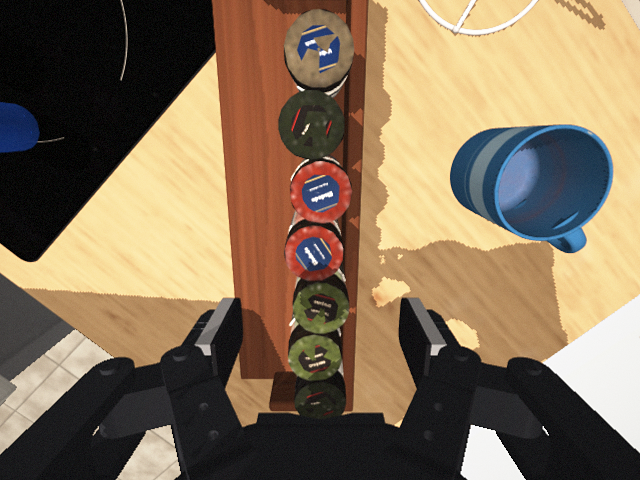

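Wrist view: seven caps in one row, at (318,48), (311,124), (320,190), (313,252), (320,307), (314,357) and (319,397). The inserted ones sit a few mm proud of the others. I'll measure that.

```bash
cat >> h.py <<'E'
def circ(tag,seeds,h=115,rpx=45):
    z=load(tag); W=world(z)
    for u,v,rad in seeds:
        vv,uu=np.mgrid[0:480,0:640]
        m=((uu-u)**2+(vv-v)**2<rad**2)&(abs(W[...,2]-h)<4)
        q=W[m]; cc,rr=cv2.minEnclosingCircle(q[:,:2].astype(np.float32)); print((u,v),'rack',rk(cc).round(1),'med',rk(np.median(q,0)).round(1),'r',round(rr,1),'z',np.percentile(q[:,2],[5,95]).round(1))
E
python3 -c "
from h import *
circ('w15',[(318,48,42),(311,124,37),(320,190,34),(313,252,32),(320,307,29),(314,357,27)])
"
```

```text
(318, 48) rack [ 28.5 120.1] med [ 28.4 120.3] r 20.4 z [113.  115.6]
(311, 124) rack [23.7 79. ] med [23.8 80.1] r 20.5 z [113.2 115.7]
(320, 190) rack [27.7 39.9] med [29.1 40.2] r 21.5 z [113.  115.4]
(313, 252) rack [25.2 -1.6] med [24.3 -0.5] r 22.7 z [112.9 115.4]
(320, 307) rack [ 28.6 -42.4] med [ 29.  -40.9] r 23.2 z [112.9 115.5]
(314, 357) rack [ 23.8 -82.8] med [ 24.2 -81.2] r 23.7 z [112.8 115.5]
```

```bash
python3 -c "
from h import *
plan((468.5,390,230,0.807));
"
```

```text
t 21.13 tcp [ 571.9 -257.   188.1] rot [ 3.135e+00 -2.000e-03  8.050e-01] F [-0.2 -0.8 -0.7] op 0.803
  -> [468.5 390.  230.    0.8] shift cm [ 39.47 -52.28  -4.43] turn [ 0.006 -0.002 -0.002] dist 65.7
```

Emit:
play_rows:
  rows:
    - [0,[0,0,-3],[0,0,0]]
    - [0,[2,-2.6,-5],[0,0,0]]
    - [0,[4.4,-5.8,-5],[0,0,0]]
    - [0,[6.8,-9,-5],[0,0,0]]
    - [0,[9.2,-12.2,-5],[0,0,0]]
    - [0,[11.6,-15.4,-5],[0,0,0]]
    - [0,[14,-18.6,-5],[0,0,0]]
    - [0,[16.4,-21.8,-5],[0,0,0]]
    - [0,[18.8,-25,-5],[0,0,0]]
    - [0,[21.2,-28.2,-5],[0,0,0]]
    - [0,[23.6,-31.4,-5],[0,0,0]]
    - [0,[26,-34.6,-5],[0,0,0]]

```text
clock: 22.13
eef_pos: [499.5, 172.8, 233.4]
tcp_rot: [-3.141, 0.001, 0.805]
contact_force: [1.7, -0.2, -0.5]
opening: 1.0
```

Emit:
play_rows:
  rows:
    - [0,[2.4,-3.2,0],[0,0,0]]
    - [0,[4.8,-6.4,0],[0,0,0]]
    - [0,[7.2,-9.6,0],[0,0,0]]
    - [0,[9,-12,0],[0,0,0]]
    - [0,[9.5,-12.6,0],[0,0,0]]
    - [0,[9.5,-12.6,0],[0,0,0]]
    - [0,[9.5,-12.6,0],[0,0,0]]

```text
clock: 22.72
eef_pos: [475.3, 326.4, 233.4]
tcp_rot: [3.141, 0.002, 0.806]
contact_force: [0.1, 0.6, -0.6]
opening: 0.996
```

```bash
python3 -c "
from h import *
shot('wrist','w16');shot('scene','s16');shot('side','d16')
plan((468.5,390,200,0.807));print(readout.sense()['qpos'].round(2))
"
```

```text
t 22.87 tcp [476.  325.4 234.1] rot [3.141e+00 1.000e-03 8.030e-01] F [ 0.7 -0.4  0.2] op 1.001
  -> [468.5 390.  200.    0.8] shift cm [ 4.13 -5.02  3.41] turn [ 0.     0.001 -0.004] dist 7.3
[ 0.6   0.28  1.74 -0.    1.13  1.36]
```

View pics/w16.png

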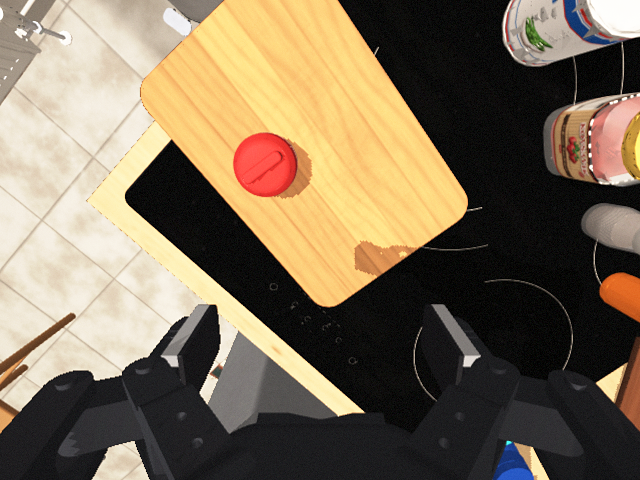

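View pics/s16.png

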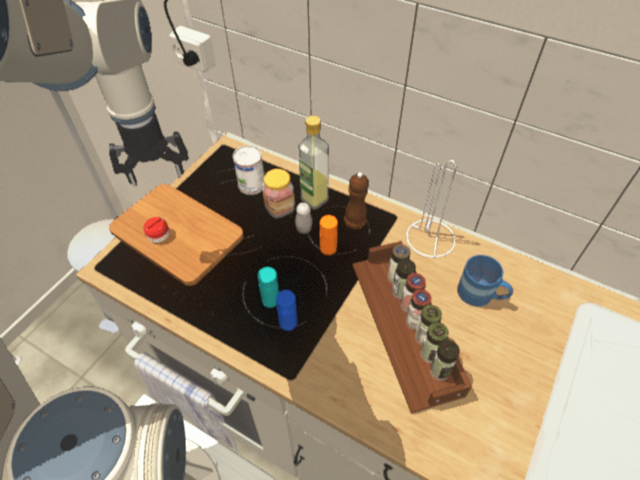

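View pics/d16.png

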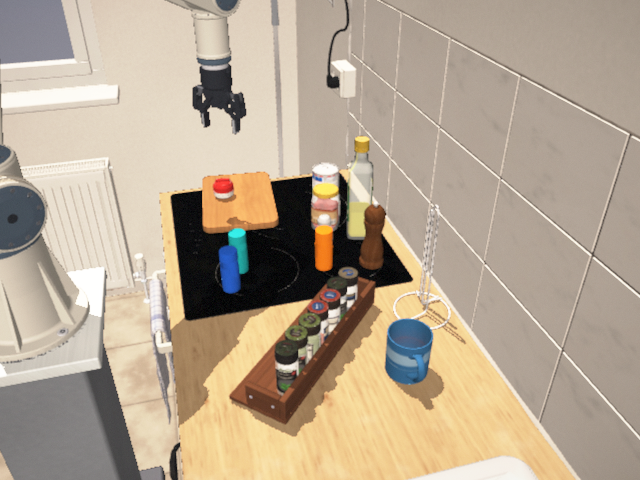

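Scene view: only the coloured look-alikes remain on the hob, and the rack holds seven upright jars. The timer shows in the wrist view at (265,164), so I'll measure it there.

```bash
cat >> h.py <<'E'
def timer(tag):
    z=load(tag);W=world(z);p=z['p'].astype(int)
    red=(p[...,0]>120)&(p[...,1]<90)&(p[...,2]<90)
    for a,b in [(38,75),(38,55)]:
        m=red&(W[...,2]>a)&(W[...,2]<b)&(W[...,1]>200)&(W[...,1]<540)&(W[...,0]>380)&(W[...,0]<630)
        q=W[m]
        if len(q)<20: continue
        cc,rr=cv2.minEnclosingCircle(q[:,:2].astype(np.float32))
        print(tag,a,b,'circ',np.round(cc,1),'r',round(rr,1),'mid',((q.min(0)+q.max(0))/2).round(1),'zmax',np.percentile(q[:,2],98).round(1),len(q))
E
python3 -c "
from h import *
for t in ['w16','s16','d16']: timer(t)
z=load('w16');W=world(z);print(W[164,265],W[160,300:330:10])
"
```

```text
w16 38 75 circ [471.1 395.5] r 28.4 mid [471.2 395.4  56.5] zmax 72.3 2938
w16 38 55 circ [471.1 395.5] r 28.4 mid [471.2 395.4  47. ] zmax 55.0 159
s16 38 75 circ [467.8 390.9] r 27.5 mid [467.5 390.2  57.5] zmax 74.0 377
s16 38 55 circ [465.6 387.7] r 27.2 mid [465.  383.9  47.5] zmax 54.8 83
d16 38 75 circ [472.1 386.2] r 28.0 mid [471.6 380.3  57.9] zmax 72.7 230
d16 38 55 circ [472.1 386.2] r 28.0 mid [471.6 378.4  48.1] zmax 54.6 82
[474.9034112  395.46553818  71.20283437] [[493.87288945 376.24413712  17.86469765]
 [501.22625207 369.36917282  19.74130698]
 [508.42386807 362.48240259  20.08088217]]
```

Emit:
play_rows:
  rows:
    - [0,[2,-2.5,1],[0,0,0]]
    - [0,[4,-5,3],[0,0,0]]
    - [0,[4.3,-5.2,5],[0,0,0]]
    - [0,[4.3,-5.2,8],[0,0,0]]
    - [0,[4.3,-5.2,9],[0,0,0]]
    - [0,[4.3,-5.2,9],[0,0,0]]
    - [0,[4.3,-5.2,9],[0,0,0]]

```text
clock: 23.45
eef_pos: [468.5, 393.0, 144.7]
tcp_rot: [-3.142, 0.001, 0.804]
contact_force: [-0.2, 0.6, -0.1]
opening: 0.997
```

```bash
python3 -c "
from h import *
shot('wrist','w17');timer('w17')
plan((469.5,392,100,0.807));print(readout.sense()['qpos'].round(2))
"
```

```text
w17 38 75 circ [470.8 396.4] r 28.7 mid [470.8 396.5  57.5] zmax 72.3 5142
w17 38 55 circ [470.8 396.4] r 28.7 mid [470.8 396.5  48.2] zmax 54.9 361
t 23.5 tcp [469.  393.6 145.7] rot [ 3.141e+00 -1.000e-03  8.040e-01] F [ 0.7 -0.  -0.2] op 1.001
  -> [469.5 392.  100.    0.8] shift cm [-0.09  0.14  4.57] turn [ 0.    -0.001 -0.003] dist 4.6
[ 0.7   0.42  1.74 -0.    0.98  1.46]
```

View pics/w17.png

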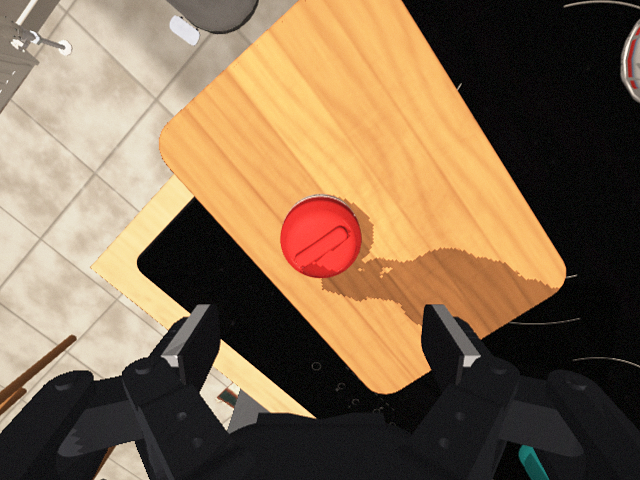

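```bash
python3 -c "
from h import *
tz={'w17':145.7,'w15':188.1,'w14':74.3,'w10':74.8}
for t,h in tz.items():
    z=load(t);W=world(z)
    m=np.zeros((480,640),bool);m[280:400,160:480]=1
    p=z['p'].astype(int)
    g=m&(z['d']>0)&(z['d']<260)&(abs(p[...,0]-p[...,2])<15)
    for lo,hi,nm in [(160,315,'L'),(325,480,'R')]:
        gg=g.copy();gg[:,:lo]=0;gg[:,hi:]=0
        q=W[gg][:,2]-h
        print(t,nm,gg.sum(),np.percentile(q,[0.5,2,5,20,50]).round(1))
"

```

```text
w17 L 4383 [12.2 14.4 17.  26.  39.4]
w17 R 4256 [12.6 14.8 17.5 26.1 39. ]
w15 L 6072 [-84.9 -77.6 -73.3  25.9  46.5]
w15 R 6075 [-85.4 -78.3 -73.8  25.4  46.7]
w14 L 7851 [ 6.6 10.8 16.9 34.3 52.4]
w14 R 7843 [ 9.1 12.9 18.8 35.8 52. ]
w10 L 8373 [ 6.8 10.9 17.5 37.2 50.9]
w10 R 8712 [ 6.7 11.1 17.9 35.2 49.7]
```

Emit:
play_rows:
  rows:
    - [0,[0.1,0,3],[0,0,0]]
    - [0,[0.2,0,6],[0,0,0]]
    - [0,[0.2,0,9],[0,0,0]]
    - [0,[0.2,0,10.5],[0,0,0]]
    - [0,[0.2,0,11],[0,0,0]]
    - [0,[0.2,0,11],[0,0,0]]
    - [0,[0.2,0,11],[0,0,0]]
  squeeze: 30

```text
clock: 24.08
eef_pos: [470.7, 396.1, 36.2]
tcp_rot: [3.141, -0.002, 0.804]
contact_force: [-0.1, 0.1, 0.3]
opening: 1.001
```

```bash
python3 -c "
from h import *
shot('wrist','w18');timer('w18');shot('side','d18')
plan((469.5,392,34.5,0.807))
p=cv2.imread('pics/d18.png')[150:240,170:290];cv2.imwrite('pics/c18.png',cv2.resize(p,None,fx=6,fy=6,interpolation=2))
"
```

```text
w18 38 75 circ [476.7 395.4] r 50.4 mid [473.7 398.6  56.7] zmax 72.3 14392
w18 38 55 circ [466.3 404.2] r 37.1 mid [465.9 403.3  46.9] zmax 54.9 1231
t 24.18 tcp [470.8 396.3  36.5] rot [ 3.141e+00 -3.000e-03  8.050e-01] F [-0.1  0.3 -0. ] op 0.998
  -> [469.5 392.   34.5   0.8] shift cm [-0.4   0.21  0.2 ] turn [ 0.    -0.003 -0.002] dist 0.5
```

View pics/w18.png

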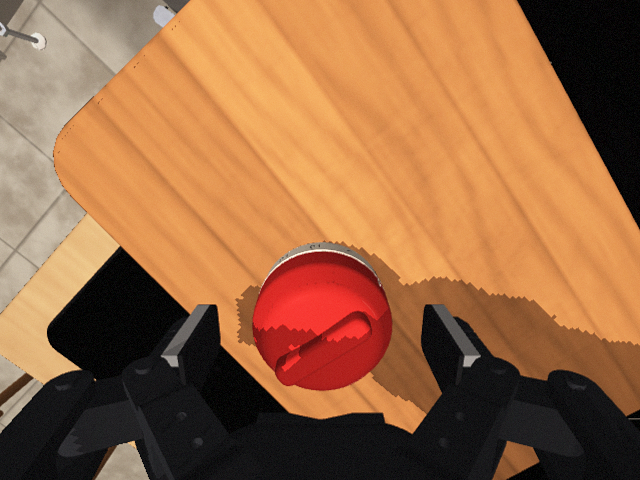

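View pics/c18.png

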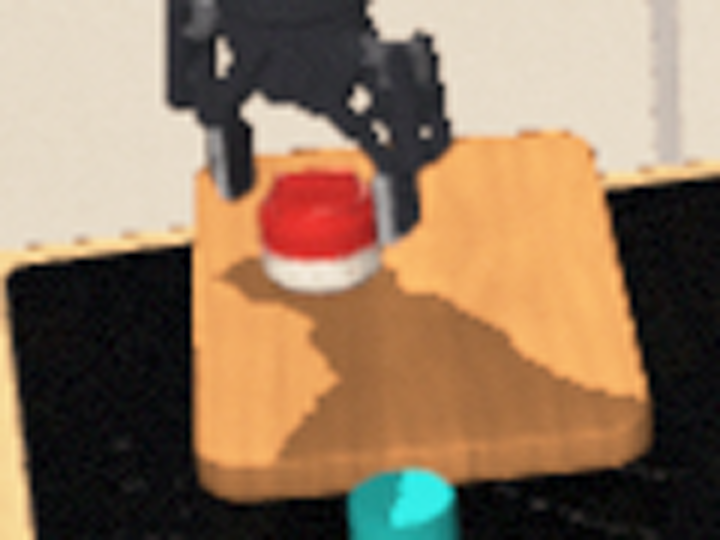

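```bash
python3 -c "
from h import *
z=load('w18');W=world(z);p=z['p'].astype(int)
red=(p[...,0]>120)&(p[...,1]<90)&(p[...,2]<90)&(W[...,2]>38)&(W[...,2]<76)
n,l,s,c=cv2.connectedComponentsWithStats(red.astype(np.uint8));i=1+np.argmax(s[1:,4]);m=l==i
q=W[m];cc,rr=cv2.minEnclosingCircle(q[:,:2].astype(np.float32))
t=readout.sense()['eef_pos'];d=np.array(cc)-t[:2];a=.805
print(s[i],cc,rr,'tool x',d@[np.cos(a),np.sin(a)],'y',d@[np.sin(a),-np.cos(a)])
for h in (42,46,50,54,58,62,66,70):
    k=abs(q[:,2]-h)<1.5
    if k.sum()>10: print(h,k.sum(),np.hypot(*(q[k][:,:2]-cc).T).max().round(1))
"

```

```text
[  253   252   139   139 14344] (470.9208984375, 396.88262939453125) 28.493389129638672 tool x 0.4688047586624473 y -0.2831342120892763
42 103 28.5
46 189 28.5
50 205 28.4
54 696 28.5
58 1431 27.6
62 2165 25.0
66 4049 21.8
70 1322 20.3
```

Depth shows the dial centred under the tool to within 0.5 mm. Its wall is vertical from z 42 to about 55 mm, so the pads can grip above the lower half.

Emit:
play_rows:
  rows:
    - [255,[0,0,0],[0,0,0]]
    - [255,[0,0,0],[0,0,0]]
    - [255,[0,0,0],[0,0,0]]
    - [255,[0,0,0],[0,0,0]]
    - [255,[0,0,0],[0,0,0]]
    - [255,[0,0,0],[0,0,0]]
    - [255,[0,0,0],[0,0,0]]
    - [255,[0,0,0],[0,0,0]]
  squeeze: 40

```text
clock: 24.85
eef_pos: [470.5, 395.5, 36.2]
tcp_rot: [3.141, -0.002, 0.805]
contact_force: [-0.1, -5.3, 14.1]
opening: 0.643
```

```bash
python3 -c "
from h import *
plan((469.5,392,34.5,0.807))
shot('wrist','w19');shot('side','d19');plan()
p=cv2.imread('pics/d19.png')[150:240,170:290];cv2.imwrite('pics/c19.png',cv2.resize(p,None,fx=6,fy=6,interpolation=2))
"
```

```text
t 24.85 tcp [470.5 395.5  36.2] rot [ 3.141e+00 -2.000e-03  8.050e-01] F [-0.1 -5.3 14.1] op 0.643
  -> [469.5 392.   34.5   0.8] shift cm [-0.33  0.17  0.17] turn [ 0.001 -0.002 -0.002] dist 0.4
t 24.95 tcp [470.5 395.5  36.2] rot [ 3.141e+00 -2.000e-03  8.050e-01] F [-0.3 -4.4 12.9] op 0.642
```

View pics/w19.png

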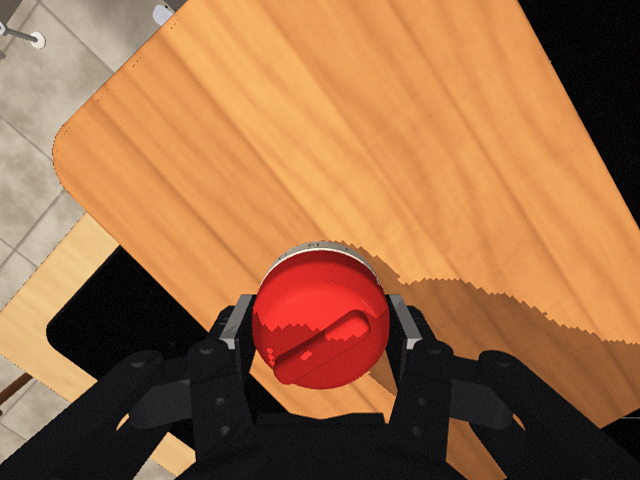

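View pics/c19.png

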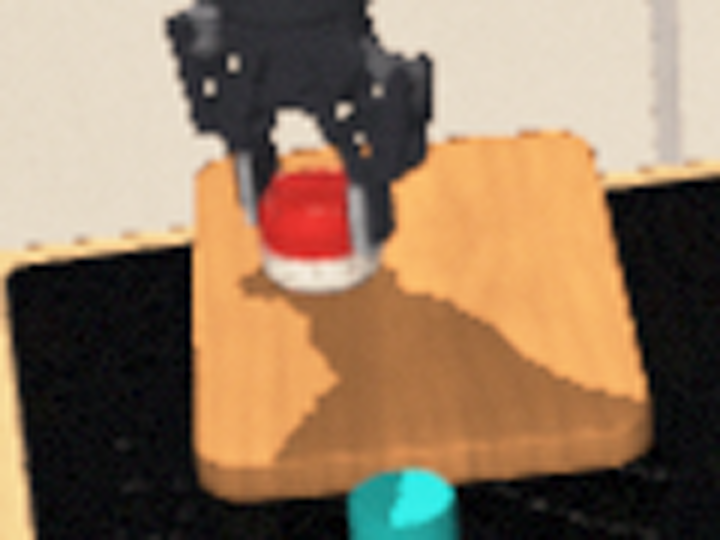

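Emit:
play_rows:
  rows:
    - [255,[0,0,0.03],[0,0,0]]
    - [255,[0,0,0.05],[0,0,-0.02]]
    - [255,[0,0,0.05],[0,0,-0.04]]
    - [255,[0,0,0.05],[0,0,-0.06]]
    - [255,[0,0,0.05],[0,0,-0.08]]
    - [255,[0,0,0.05],[0,0,-0.1]]
    - [255,[0,0,0.05],[0,0,-0.12]]
    - [255,[0,0,0.05],[0,0,-0.14]]
    - [255,[0,0,0.05],[0,0,-0.16]]
    - [255,[0,0,0.05],[0,0,-0.18]]
    - [255,[0,0,0.05],[0,0,-0.2]]

```text
clock: 25.87
eef_pos: [471.2, 396.7, 36.2]
tcp_rot: [3.14, -0.004, 1.005]
contact_force: [0.6, -1.3, 13.8]
opening: 0.641
```

```bash
python3 -c "
from h import *
shot('wrist','w20');plan();print(readout.sense()['wrist_torque'])
a=cv2.imread('pics/w19.png')[225:275,240:400];b=cv2.imread('pics/w20.png')[225:275,240:400]
cv2.imwrite('pics/c20.png',cv2.resize(np.vstack([a,b]),None,fx=5,fy=5,interpolation=2))
"
```

```text
t 25.92 tcp [471.1 396.7  36.2] rot [ 3.14  -0.004  1.007] F [ 0.2 -1.2 13.8] op 0.644
[-0.18185945 -0.03087381 -0.20003121]
```

View pics/c20.png

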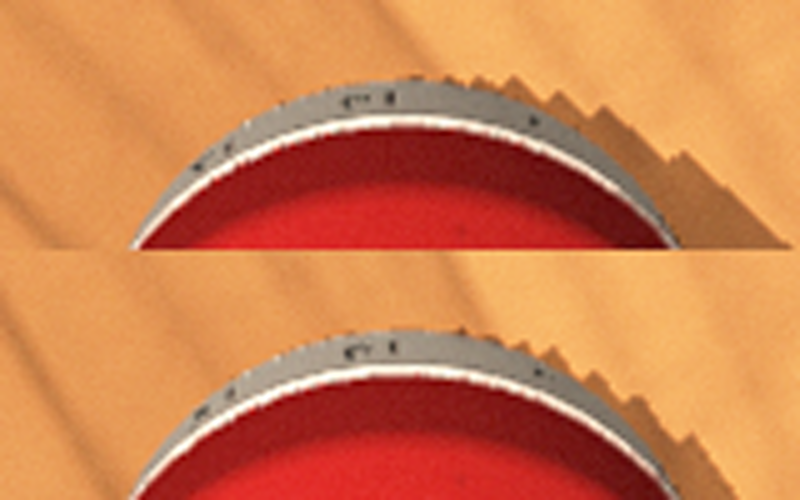

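```bash
python3 -c "
from h import *
for t in ['w19','w20']:
    z=load(t);W=world(z);p=z['p']
    for u in (321,345):
        print(t,u,[(v,W[v,u,2].round(0),tuple(p[v,u])) for v in range(238,256,2)])
# circle radius at lower half
z=load('w19');W=world(z);q=W[235:300,240:400].reshape(-1,3)
for h in (24,28,32,36,39,41,43,46,50):
    k=(abs(q[:,2]-h)<1.2)
    if k.sum()>5: print(h,k.sum(),np.percentile(np.hypot(*(q[k][:,:2]-[470.9,396.9]).T),[5,50,95]).round(1))
"

```

```text
w19 321 [(238, np.float64(19.0), (np.uint8(228), np.uint8(149), np.uint8(86))), (240, np.float64(20.0), (np.uint8(200), np.uint8(128), np.uint8(72))), (242, np.float64(30.0), (np.uint8(147), np.uint8(137), np.uint8(122))), (244, np.float64(33.0), (np.uint8(149), np.uint8(137), np.uint8(124))), (246, np.float64(38.0), (np.uint8(150), np.uint8(134), np.uint8(119))), (248, np.float64(39.0), (np.uint8(243), np.uint8(237), np.uint8(216))), (250, np.float64(43.0), (np.uint8(164), np.uint8(88), np.uint8(80))), (252, np.float64(45.0), (np.uint8(132), np.uint8(26), np.uint8(23))), (254, np.float64(46.0), (np.uint8(128), np.uint8(25), np.uint8(24)))]
w19 345 [(238, np.float64(19.0), (np.uint8(245), np.uint8(181), np.uint8(105))), (240, np.float64(19.0), (np.uint8(246), np.uint8(178), np.uint8(101))), (242, np.float64(20.0), (np.uint8(219), np.uint8(138), np.uint8(75))), (244, np.float64(19.0), (np.uint8(169), np.uint8(104), np.uint8(53))), (246, np.float64(29.0), (np.uint8(140), np.uint8(116), np.uint8(96))), (248, np.float64(32.0), (np.uint8(125), np.uint8(112), np.uint8(98))), (250, np.float
[... 997 characters left out ...]
06))), (242, np.float64(18.0), (np.uint8(249), np.uint8(186), np.uint8(108))), (244, np.float64(19.0), (np.uint8(190), np.uint8(119), np.uint8(59))), (246, np.float64(28.0), (np.uint8(145), np.uint8(123), np.uint8(104))), (248, np.float64(33.0), (np.uint8(140), np.uint8(126), np.uint8(113))), (250, np.float64(36.0), (np.uint8(143), np.uint8(131), np.uint8(116))), (252, np.float64(39.0), (np.uint8(222), np.uint8(201), np.uint8(179))), (254, np.float64(41.0), (np.uint8(191), np.uint8(137), np.uint8(119)))]
28 95 [27.4 27.7 28.1]
32 132 [27.6 27.9 28.3]
36 137 [27.9 28.1 28.6]
39 250 [27.6 28.2 28.8]
41 180 [27.7 28.1 28.6]
43 259 [27.7 28.1 32.7]
46 327 [27.5 28.1 33.3]
50 279 [27.4 27.8 28.4]
```

The scale marks at (310–345,245) lie at z ≈ 33–38, on the lower half, and stayed fixed in the wrist view. So the lower half turned 0.2 rad with the tool, which means the pad tips overlap it. I'll turn back, release and regrip 5 mm higher.

Emit:
play_rows:
  rows:
    - [255,[0,0,0],[0,0,0.02]]
    - [255,[0,0,0],[0,0,0.04]]
    - [255,[0,0,0],[0,0,0.06]]
    - [255,[0,0,0],[0,0,0.08]]
    - [255,[0,0,0],[0,0,0.1]]
    - [255,[0,0,0],[0,0,0.12]]
    - [255,[0,0,0],[0,0,0.14]]
    - [255,[0,0,0],[0,0,0.16]]
    - [255,[0,0,0],[0,0,0.18]]
    - [255,[0,0,0],[0,0,0.2]]
    - [255,[0,0,0],[0,0,0.2]]

```text
clock: 26.83
eef_pos: [471.2, 397.0, 36.2]
tcp_rot: [3.141, -0.005, 0.804]
contact_force: [0.1, 0.4, 14.0]
opening: 0.642
```

Emit:
play_rows:
  rows:
    - [150,[0,0,0],[0,0,0]]
    - [0,[0,0,0],[0,0,0]]
    - [0,[0,0,0],[0,0,0]]
    - [0,[0,0,-0.3],[0,0,0]]
    - [0,[0,0,-0.55],[0,0,0]]
    - [0,[0,0,-0.55],[0,0,0]]
    - [0,[0,0,-0.55],[0,0,0]]

```text
clock: 27.42
eef_pos: [469.6, 395.5, 39.6]
tcp_rot: [3.142, -0.0, 0.805]
contact_force: [-0.6, -1.1, -0.4]
opening: 0.999
```

```bash
cat >> h.py <<'E'
def strip(tags,out):
    v=[]
    for t in tags: v.append(cv2.imread(f'pics/{t}.png')[220:280,230:410])
    cv2.imwrite(f'pics/{out}.png',cv2.resize(np.vstack(v),None,fx=4,fy=4 if len(tags)<3 else 3,interpolation=2))
E
python3 -c "
from h import *
shot('wrist','w21');plan();print(readout.sense()['wrist_torque'])
strip(['w18','w21'],'c21')
z=load('w21');W=world(z);p=z['p'].astype(int)
red=(p[...,0]>120)&(p[...,1]<90)&(p[...,2]<90)&(W[...,2]>38)&(W[...,2]<76)
n,l,s,c=cv2.connectedComponentsWithStats(red.astype(np.uint8));i=1+np.argmax(s[1:,4]);m=l==i
q=W[m];cc,rr=cv2.minEnclosingCircle(q[:,:2].astype(np.float32))
t=readout.sense()['eef_pos'];d=np.array(cc)-t[:2];a=.805
print(cc,rr,'tool x',d@[np.cos(a),np.sin(a)],'y',d@[np.sin(a),-np.cos(a)])
"
```

```text
t 27.47 tcp [469.5 395.4  39.4] rot [-3.142  0.     0.805] F [-0.4 -0.9 -1.1] op 0.997
[-0.00454561  0.0138338   0.02256279]
(471.05145263671875, 398.47540283203125) 28.636877059936523 tool x 3.2633891885025004 y -0.9807590728508462
```

View pics/c21.png

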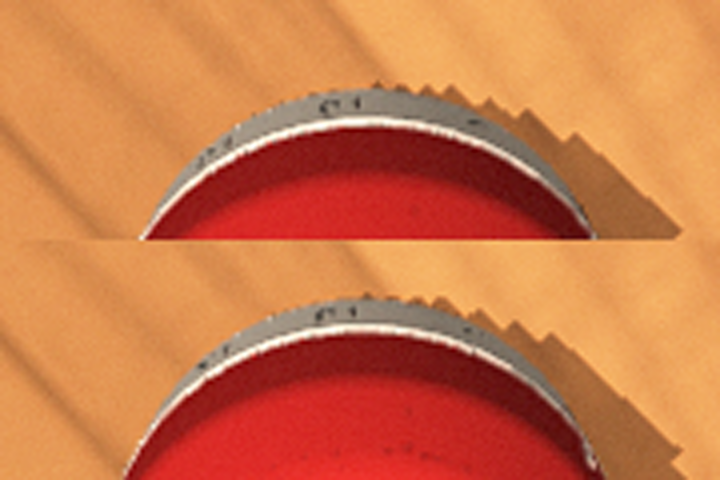

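Emit:
play_rows:
  rows:
    - [0,[0.15,-0.05,-0.1],[0,0,0]]
    - [0,[0.3,-0.1,-0.2],[0,0,0]]
    - [0,[0.3,-0.1,-0.2],[0,0,0]]
    - [255,[0.3,-0.1,-0.2],[0,0,0]]
    - [255,[0.3,-0.1,-0.2],[0,0,0]]
    - [255,[0.3,-0.1,-0.2],[0,0,0]]
    - [255,[0.3,-0.1,-0.2],[0,0,0]]
    - [255,[0.3,-0.1,-0.2],[0,0,0]]
    - [255,[0.3,-0.1,-0.2],[0,0,0]]
    - [255,[0.3,-0.1,-0.2],[0,0,0]]
    - [255,[0.3,-0.1,-0.2],[0,0,0]]
  squeeze: 40

```text
clock: 28.38
eef_pos: [470.9, 398.3, 41.9]
tcp_rot: [3.142, -0.0, 0.805]
contact_force: [-0.8, -1.1, 4.9]
opening: 0.628
```

```bash
python3 -c "
from h import *
shot('wrist','w22');plan();print(readout.sense()['wrist_torque'])
"
```

```text
t 28.43 tcp [470.9 398.2  41.9] rot [3.142 0.    0.805] F [-1.5 -2.1  4.6] op 0.628
[-0.27836466  0.13677943  0.02863412]
```

View pics/w22.png

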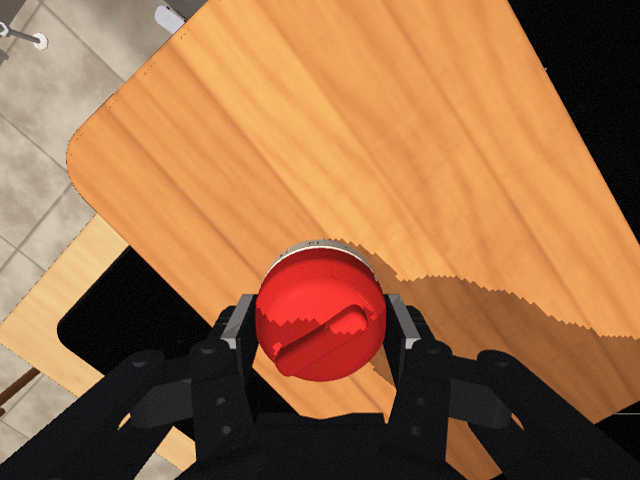

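Emit:
play_rows:
  rows:
    - [255,[0,0,0.05],[0,0,0]]
    - [255,[0,0,0.1],[0,0,0]]
    - [255,[0,0,0.1],[0,0,0]]
    - [255,[0,0,0.1],[0,0,0]]

```text
clock: 28.77
eef_pos: [470.9, 398.3, 41.7]
tcp_rot: [3.141, -0.0, 0.805]
contact_force: [-3.8, -4.3, 14.0]
opening: 0.63
```

Emit:
play_rows:
  rows:
    - [255,[0,0,0.03],[0,0,0]]
    - [255,[0,0,0.03],[0,0,-0.01]]
    - [255,[0,0,0.03],[0,0,-0.03]]
    - [255,[0,0,0.03],[0,0,-0.05]]
    - [255,[0,0,0.03],[0,0,-0.07]]
    - [255,[0,0,0.03],[0,0,-0.09]]
    - [255,[0,0,0.03],[0,0,-0.11]]
    - [255,[0,0,0.03],[0,0,-0.13]]
    - [255,[0,0,0.03],[0,0,-0.15]]

```text
clock: 29.52
eef_pos: [471.0, 398.2, 41.7]
tcp_rot: [3.141, -0.0, 0.956]
contact_force: [-4.3, -3.5, 17.5]
opening: 0.635
```

```bash
python3 -c "
from h import *
shot('wrist','w23');plan();print(readout.sense()['wrist_torque'])
strip(['w22','w23'],'c23')
"
```

```text
t 29.57 tcp [471.  398.3  41.7] rot [ 3.141 -0.     0.957] F [-3.3 -3.8 16.7] op 0.634
[-0.73057164  0.6611976  -0.01150397]
```

View pics/c23.png

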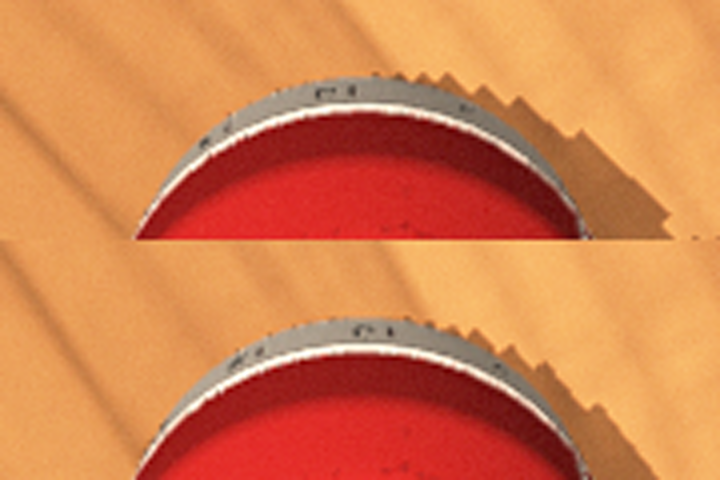

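The marks now move relative to the tool by about 9.5 px, or 0.16 rad, so the lower half stays put and only the dial turns. I'll continue.

Emit:
play_rows:
  rows:
    - [255,[0,0,0],[0,0,-0.02]]
    - [255,[0,0,0],[0,0,-0.045]]
    - [255,[0,0,0],[0,0,-0.07]]
    - [255,[0,0,0],[0,0,-0.095]]
    - [255,[0,0,0],[0,0,-0.12]]
    - [255,[0,0,0],[0,0,-0.145]]
    - [255,[0,0,0],[0,0,-0.17]]
    - [255,[0,0,0],[0,0,-0.195]]
    - [255,[0,0,0],[0,0,-0.22]]
    - [255,[0,0,0],[0,0,-0.245]]
    - [255,[0,0,0],[0,0,-0.27]]
    - [255,[0,0,0],[0,0,-0.295]]

```text
clock: 30.57
eef_pos: [471.1, 398.3, 41.7]
tcp_rot: [3.141, -0.0, 1.251]
contact_force: [-4.4, -4.2, 16.6]
opening: 0.629
```

Emit:
play_rows:
  rows:
    - [255,[0,0,0],[0,0,-0.025]]
    - [255,[0,0,0],[0,0,-0.05]]
    - [255,[0,0,0],[0,0,-0.075]]
    - [255,[0,0,0],[0,0,-0.1]]
    - [255,[0,0,0],[0,0,-0.125]]
    - [255,[0,0,0],[0,0,-0.15]]
    - [255,[0,0,0],[0,0,-0.175]]
    - [255,[0,0,0],[0,0,-0.2]]
    - [255,[0,0,0],[0,0,-0.225]]
    - [255,[0,0,0],[0,0,-0.25]]
    - [255,[0,0,0],[0,0,-0.275]]
    - [255,[0,0,0],[0,0,-0.3]]

```text
clock: 31.57
eef_pos: [471.2, 398.2, 41.7]
tcp_rot: [3.141, -0.0, 1.551]
contact_force: [-3.8, -4.5, 16.5]
opening: 0.63
```

```bash
python3 -c "
from h import *
shot('wrist','w24');plan();print(readout.sense()['wrist_torque'])
"
```

```text
t 31.62 tcp [471.2 398.2  41.7] rot [ 3.141 -0.     1.553] F [-3.7 -4.3 17.5] op 0.629
[-0.76938566  0.56757264 -0.00364867]
```

View pics/w24.png

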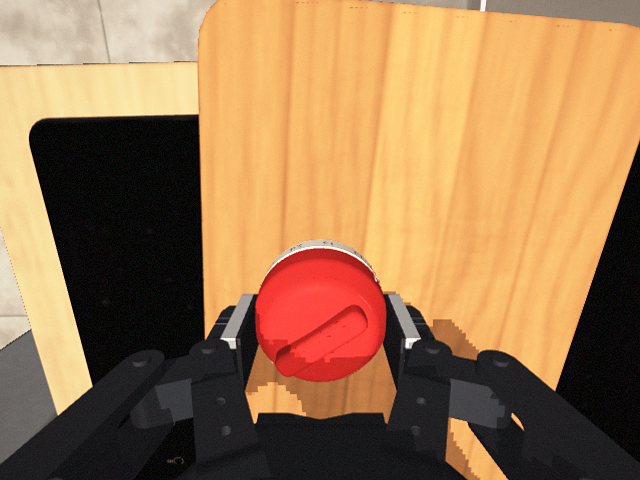

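Emit:
play_rows:
  rows:
    - [255,[0,0,0],[0,0,-0.025]]
    - [255,[0,0,0],[0,0,-0.05]]
    - [255,[0,0,0],[0,0,-0.075]]
    - [255,[0,0,0],[0,0,-0.1]]
    - [255,[0,0,0],[0,0,-0.125]]
    - [255,[0,0,0],[0,0,-0.15]]
    - [255,[0,0,0],[0,0,-0.175]]
    - [255,[0,0,0],[0,0,-0.2]]
    - [255,[0,0,0],[0,0,-0.225]]
    - [255,[0,0,0],[0,0,-0.25]]
    - [255,[0,0,0],[0,0,-0.275]]
    - [255,[0,0,0],[0,0,-0.3]]

```text
clock: 32.62
eef_pos: [471.3, 398.2, 41.7]
tcp_rot: [3.141, 0.0, 1.851]
contact_force: [-2.3, -5.4, 16.2]
opening: 0.631
```

Emit:
play_rows:
  rows:
    - [255,[0,0,0],[0,0,-0.025]]
    - [255,[0,0,0],[0,0,-0.05]]
    - [255,[0,0,0],[0,0,-0.075]]
    - [255,[0,0,0],[0,0,-0.1]]
    - [255,[0,0,0],[0,0,-0.125]]
    - [255,[0,0,0],[0,0,-0.15]]
    - [255,[0,0,0],[0,0,-0.175]]
    - [255,[0,0,0],[0,0,-0.2]]
    - [255,[0,0,0],[0,0,-0.225]]
    - [255,[0,0,0],[0,0,-0.25]]
    - [255,[0,0,0],[0,0,-0.275]]
    - [255,[0,0,0],[0,0,-0.3]]

```text
clock: 33.62
eef_pos: [471.4, 398.3, 41.7]
tcp_rot: [3.141, 0.0, 2.151]
contact_force: [-1.4, -4.6, 16.2]
opening: 0.632
```

Emit:
play_rows:
  rows:
    - [255,[0,0,0],[0,0,-0.025]]
    - [255,[0,0,0],[0,0,-0.05]]
    - [255,[0,0,0],[0,0,-0.075]]
    - [255,[0,0,0],[0,0,-0.1]]
    - [255,[0,0,0],[0,0,-0.125]]
    - [255,[0,0,0],[0,0,-0.15]]
    - [255,[0,0,0],[0,0,-0.175]]
    - [255,[0,0,0],[0,0,-0.2]]
    - [255,[0,0,0],[0,0,-0.225]]
    - [255,[0,0,0],[0,0,-0.25]]
    - [255,[0,0,0],[0,0,-0.275]]
    - [255,[0,0,0],[0,0,-0.3]]

```text
clock: 34.62
eef_pos: [471.5, 398.4, 41.7]
tcp_rot: [3.141, 0.001, 2.451]
contact_force: [-2.3, -3.9, 16.0]
opening: 0.633
```

Emit:
play_rows:
  rows:
    - [255,[0,0,0],[0,0,-0.025]]
    - [255,[0,0,0],[0,0,-0.05]]
    - [255,[0,0,0],[0,0,-0.075]]
    - [255,[0,0,0],[0,0,-0.1]]
    - [255,[0,0,0],[0,0,-0.125]]
    - [255,[0,0,0],[0,0,-0.15]]
    - [255,[0,0,0],[0,0,-0.175]]
    - [255,[0,0,0],[0,0,-0.2]]
    - [255,[0,0,0],[0,0,-0.225]]
    - [255,[0,0,0],[0,0,-0.25]]
    - [255,[0,0,0],[0,0,-0.275]]
    - [255,[0,0,0],[0,0,-0.3]]

```text
clock: 35.62
eef_pos: [471.5, 398.5, 41.7]
tcp_rot: [3.141, 0.001, 2.751]
contact_force: [-2.3, -3.4, 15.7]
opening: 0.631
```

```bash
python3 -c "
from h import *
shot('wrist','w25');shot('side','d25');plan();print(readout.sense()['wrist_torque'],readout.sense()['qpos'].round(2))
"
```

```text
t 35.72 tcp [471.5 398.5  41.7] rot [3.141e+00 1.000e-03 2.751e+00] F [-2.8 -3.2 16.6] op 0.627
[-0.64283026  0.2996474   0.06740934] [ 0.7   0.57  1.78 -0.    0.79 -0.48]
```

View pics/w25.png

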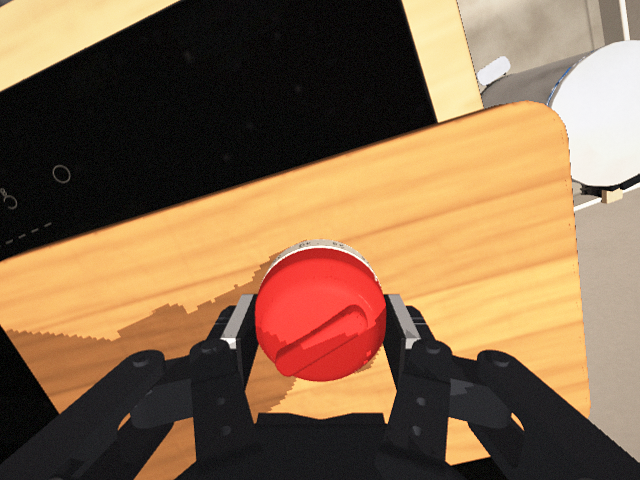

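Still tracking. There are 1.2 rad to go, which is four more calls.

Emit:
play_rows:
  rows:
    - [255,[0,0,0],[0,0,-0.025]]
    - [255,[0,0,0],[0,0,-0.05]]
    - [255,[0,0,0],[0,0,-0.075]]
    - [255,[0,0,0],[0,0,-0.1]]
    - [255,[0,0,0],[0,0,-0.125]]
    - [255,[0,0,0],[0,0,-0.15]]
    - [255,[0,0,0],[0,0,-0.175]]
    - [255,[0,0,0],[0,0,-0.2]]
    - [255,[0,0,0],[0,0,-0.225]]
    - [255,[0,0,0],[0,0,-0.25]]
    - [255,[0,0,0],[0,0,-0.275]]
    - [255,[0,0,0],[0,0,-0.3]]

```text
clock: 36.72
eef_pos: [471.5, 398.6, 41.7]
tcp_rot: [3.141, 0.001, 3.051]
contact_force: [-1.8, -3.6, 14.5]
opening: 0.633
```

Emit:
play_rows:
  rows:
    - [255,[0,0,0],[0,0,-0.025]]
    - [255,[0,0,0],[0,0,-0.05]]
    - [255,[0,0,0],[0,0,-0.075]]
    - [255,[0,0,0],[0,0,-0.1]]
    - [255,[0,0,0],[0,0,-0.125]]
    - [255,[0,0,0],[0,0,-0.15]]
    - [255,[0,0,0],[0,0,-0.175]]
    - [255,[0,0,0],[0,0,-0.2]]
    - [255,[0,0,0],[0,0,-0.225]]
    - [255,[0,0,0],[0,0,-0.25]]
    - [255,[0,0,0],[0,0,-0.275]]
    - [255,[0,0,0],[0,0,-0.3]]

```text
clock: 37.72
eef_pos: [471.5, 398.7, 41.7]
tcp_rot: [3.141, 0.001, -2.932]
contact_force: [-2.8, -2.8, 14.9]
opening: 0.63
```

Emit:
play_rows:
  rows:
    - [255,[0,0,0],[0,0,-0.025]]
    - [255,[0,0,0],[0,0,-0.05]]
    - [255,[0,0,0],[0,0,-0.075]]
    - [255,[0,0,0],[0,0,-0.1]]
    - [255,[0,0,0],[0,0,-0.125]]
    - [255,[0,0,0],[0,0,-0.15]]
    - [255,[0,0,0],[0,0,-0.175]]
    - [255,[0,0,0],[0,0,-0.2]]
    - [255,[0,0,0],[0,0,-0.225]]
    - [255,[0,0,0],[0,0,-0.25]]
    - [255,[0,0,0],[0,0,-0.275]]
    - [255,[0,0,0],[0,0,-0.3]]

```text
clock: 38.72
eef_pos: [471.5, 398.8, 41.7]
tcp_rot: [3.141, 0.002, -2.632]
contact_force: [-2.9, -1.4, 15.4]
opening: 0.631
```

Emit:
play_rows:
  rows:
    - [255,[0,0,0],[0,0,-0.025]]
    - [255,[0,0,0],[0,0,-0.05]]
    - [255,[0,0,0],[0,0,-0.075]]
    - [255,[0,0,0],[0,0,-0.1]]
    - [255,[0,0,0],[0,0,-0.125]]
    - [255,[0,0,0],[0,0,-0.15]]
    - [255,[0,0,0],[0,0,-0.175]]
    - [255,[0,0,0],[0,0,-0.2]]
    - [255,[0,0,0],[0,0,-0.225]]
    - [255,[0,0,0],[0,0,-0.25]]
    - [255,[0,0,0],[0,0,-0.275]]
    - [255,[0,0,0],[0,0,-0.3]]

```text
clock: 39.72
eef_pos: [471.4, 398.9, 41.7]
tcp_rot: [3.142, 0.002, -2.332]
contact_force: [-2.8, -1.4, 14.3]
opening: 0.631
```

```bash
python3 -c "
from h import *
shot('wrist','w26');plan();print(readout.sense()['wrist_torque'],readout.sense()['qpos'].round(2))
"
```

```text
t 39.77 tcp [471.4 398.9  41.7] rot [-3.142e+00  2.000e-03 -2.330e+00] F [-3.3 -1.1 15. ] op 0.63
[-0.27026793  0.55618352  0.1003143 ] [ 0.7   0.57  1.78  0.    0.79 -1.68]
```

View pics/w26.png

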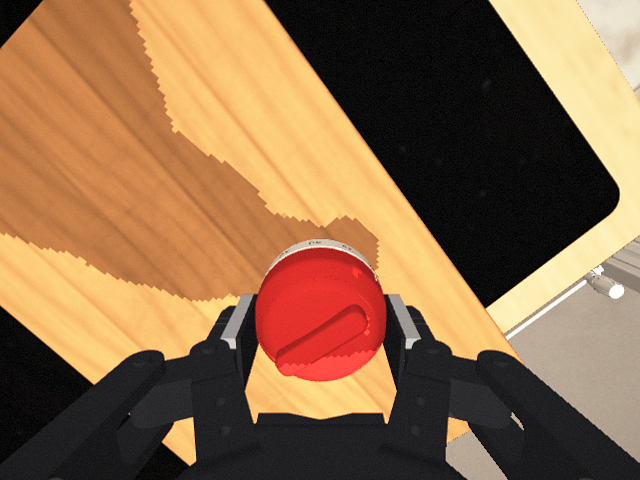

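Emit:
play_rows:
  rows:
    - [255,[0,0,0],[0,0,0]]
    - [255,[0,0,-0.1],[0,0,0]]
    - [255,[0,0,-0.1],[0,0,0]]
    - [200,[0,0,-0.1],[0,0,0]]
    - [100,[0,0,-0.1],[0,0,0]]
    - [0,[0,0,-0.1],[0,0,0]]
    - [0,[0,0,-0.1],[0,0,0]]
    - [0,[0,0,-0.1],[0,0,0]]
    - [0,[0,0,-2],[0,0,0]]
    - [0,[0,0,-5],[0,0,0]]
    - [0,[0,0,-8],[0,0,0]]
    - [0,[0,0,-10],[0,0,0]]

```text
clock: 40.77
eef_pos: [471.4, 398.7, 142.3]
tcp_rot: [-3.141, 0.001, -2.333]
contact_force: [-0.2, 1.1, -0.0]
opening: 1.0
```

Emit:
play_rows:
  rows:
    - [0,[0,0,-0.5],[0,0,1.0]]
    - [0,[0,0,-0.5],[0,0,1.0]]
    - [0,[0,0,-0.5],[0,0,1.0]]
    - [0,[0,0,-0.5],[0,0,1.0]]
    - [0,[0,0,-0.5],[0,0,1.0]]
    - [0,[0,0,-0.5],[0,0,1.0]]
    - [0,[0,0,-0.5],[0,0,1.0]]
    - [0,[0,0,-0.5],[0,0,1.0]]
    - [0,[0,0,-0.5],[0,0,1.0]]

```text
clock: 41.52
eef_pos: [470.7, 398.2, 144.8]
tcp_rot: [-3.141, -0.0, 2.944]
contact_force: [0.5, 0.2, -0.3]
opening: 0.997
```

Emit:
play_rows:
  rows:
    - [0,[0,0,0],[0,0,1.1]]
    - [0,[0,0,0],[0,0,1.1]]
    - [0,[0,0,0],[0,0,1.1]]
    - [0,[0,0,0],[0,0,1.1]]
    - [0,[0,0,0],[0,0,1.1]]
    - [0,[0,0,0],[0,0,1.1]]
    - [0,[0,0,0],[0,0,1.1]]
    - [0,[0,0,0],[0,0,1.1]]
    - [0,[0,0,0],[0,0,1.1]]
    - [0,[0,0,0],[0,0,1.1]]

```text
clock: 42.35
eef_pos: [470.8, 398.2, 144.9]
tcp_rot: [-3.141, 0.0, 1.85]
contact_force: [0.3, 0.2, 1.4]
opening: 1.001
```

Emit:
play_rows:
  rows:
    - [0,[0,0,0],[0,0,1.05]]
    - [0,[0,0,0],[0,0,1.05]]
    - [0,[0,0,0],[0,0,1.05]]
    - [0,[0,0,0],[0,0,1.05]]
    - [0,[0,0,0],[0,0,1.05]]
    - [0,[0,0,0],[0,0,1.05]]
    - [0,[0,0,0],[0,0,1.05]]
    - [0,[0,0,0],[0,0,1.05]]
    - [0,[0,0,0],[0,0,1.05]]
    - [0,[0,0,0],[0,0,1.05]]
    - [0,[0,0,0],[0,0,1.05]]

```text
clock: 43.27
eef_pos: [470.8, 398.2, 145.0]
tcp_rot: [-3.142, 0.0, 0.806]
contact_force: [0.2, 0.3, 0.5]
opening: 1.0
```

```bash
python3 -c "
from h import *
shot('wrist','w27');plan((469,393.6,145.7,.804));timer('w27')
"
```

```text
t 43.32 tcp [470.8 398.3 145. ] rot [-3.142  0.     0.805] F [ 0.7  0.2 -0.5] op 0.999
  -> [469.  393.6 145.7   0.8] shift cm [-0.46  0.19 -0.07] turn [-0.     0.     0.001] dist 0.5
w27 38 75 circ [470.1 398.7] r 28.7 mid [470.3 398.7  57.7] zmax 72.2 5039
w27 38 55 circ [470.1 398.7] r 28.7 mid [470.3 398.7  48.4] zmax 54.9 350
```

View pics/w27.png

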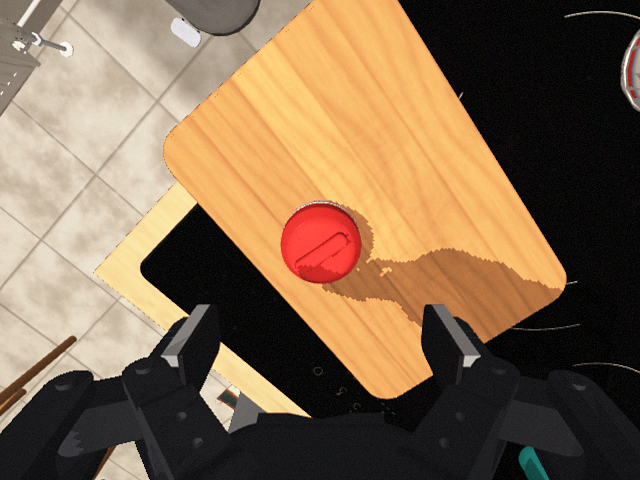

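Emit:
play_rows:
  rows:
    - [0,[0,0,3],[0,0,0]]
    - [0,[0,0,6],[0,0,0]]
    - [0,[0,0,9],[0,0,0]]
    - [0,[0,0,10.2],[0,0,0]]
    - [0,[0,0,10.2],[0,0,0]]
    - [0,[0,0,10.2],[0,0,0]]

```text
clock: 43.82
eef_pos: [470.9, 398.3, 43.2]
tcp_rot: [-3.142, 0.001, 0.801]
contact_force: [0.6, -0.0, 1.5]
opening: 1.0
```

```bash
python3 -c "
from h import *
shot('wrist','w28');plan()
strip(['w18','w22','w28'],'c28')
"
```

```text
t 43.87 tcp [471.6 398.9  44.2] rot [ 3.141e+00 -1.000e-03  8.010e-01] F [-0.2  0.3  0.6] op 1.004
```

View pics/c28.png

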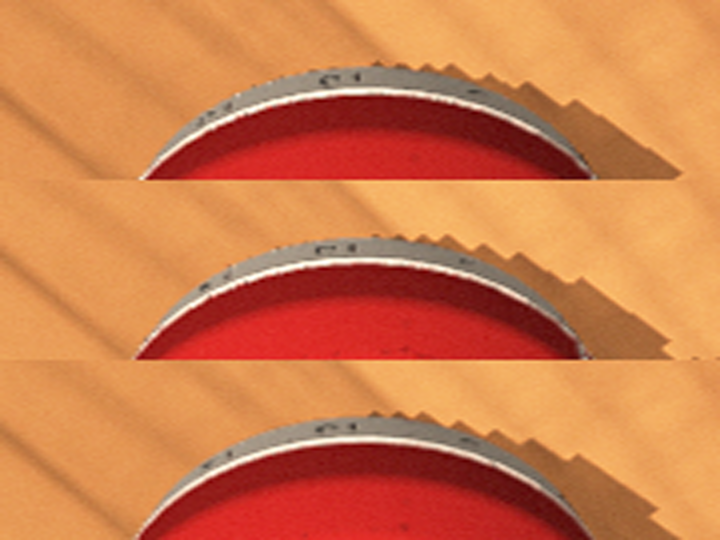

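The scale marks sit where they did before winding, and the ridge is back on the same line. So the dial turned about 3.14 rad and the lower half is square. I'll lift clear and do a final check.

Emit:
play_rows:
  rows:
    - [0,[0,0,-3],[0,0,0]]
    - [0,[0,0,-7],[0,0,0]]
    - [0,[0,0,-11],[0,0,0]]
    - [0,[0,0,-15],[0,0,0]]
    - [0,[2,-2,-17],[0,0,0]]
    - [0,[2,-2,-17],[0,0,0]]
    - [0,[2,-2,-17],[0,0,0]]

```text
clock: 44.45
eef_pos: [471.6, 428.5, 217.0]
tcp_rot: [3.141, -0.007, 0.802]
contact_force: [0.8, -0.0, -1.0]
opening: 0.998
```

```bash
python3 -c "
from h import *
shot('scene','s29');shot('side','d29')
timer('s16');timer('s29');timer('d16');timer('d29')
tops('s29',111,119,-30,70,-190,190);tops('d29',111,119,-30,70,-190,190)
circ('s29',[(400,252,12),(405,267,12),(415,281,12),(421,297,12),(430,313,12),(438,330,13),(446,347,13)])
plan()
"
```

```text
s16 38 75 circ [467.8 390.9] r 27.5 mid [467.5 390.2  57.5] zmax 74.0 377
s16 38 55 circ [465.6 387.7] r 27.2 mid [465.  383.9  47.5] zmax 54.8 83
s29 38 75 circ [466.7 392.5] r 27.8 mid [466.7 392.7  56.6] zmax 73.6 378
s29 38 55 circ [466.7 392.5] r 27.8 mid [464.9 389.7  46.9] zmax 54.8 91
d16 38 75 circ [472.1 386.2] r 28.0 mid [471.6 380.3  57.9] zmax 72.7 230
d16 38 55 circ [472.1 386.2] r 28.0 mid [471.6 378.4  48.1] zmax 54.6 82
d29 38 75 circ [471.9 390.1] r 29.7 mid [470.7 390.5  57.2] zmax 72.4 237
d29 38 55 circ [470.9 386.6] r 27.5 mid [470.7 376.8  47.5] zmax 54.5 83
s29 px [425. 303.] n 1872 rack [27.3 -2.1] r 143.1 z [112.6 115.6 118.3]
d29 px [314. 313.] n 1751 rack [27.1 -2.8] r 142.0 z [111.9 114.2 116.4]
(400, 252) rack [ 23.5 112.9] med [ 26.4 112.9] r 28.5 z [112.2 118.4]
(405, 267) rack [22.7 75.6] med [23.  76.7] r 29.8 z [112.3 117.8]
(415, 281) rack [26.8 36.9] med [28.7 36.5] r 29.0 z [112.6 118.2]
(421, 297) rack [29.6 -3.7] med [23.5 -3.4] r 28.1 z [112.5 117.8]
(430, 313) rack [ 29.8 -43.4] med [ 28.3 -44. ] r 26.9 z [112.8 118. ]
(438, 330) rack [ 29.2 -82.8] med [ 23.6 -82.7] r 28.1 z [112.8 118.2]
(446, 347) rack [  26.7 -119.4] med [  26.7 -121.3] r 25.0 z [112.8 118.4]
t 44.55 tcp [470.1 426.1 213.4] rot [3.141 0.    0.801] F [-1.1 -0.1  0.3] op 1.001
```

View pics/s29.png

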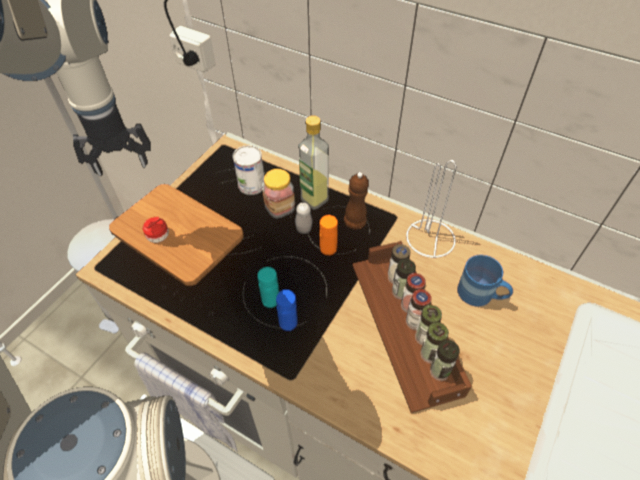

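The scene view shows seven upright jars in one row, the timer on the board at (155,228) and the bystanders where they were. I'm handing in.

```bash
python3 -c "
from h import *
print(r.sign_off())"
```

```text
the job is handed in; nothing more can be done
None
```

I put the three spice jars left on the hob back in the rack and wound the timer half a turn. I handed the job in at about 45 s; no verdict was reported.

- **Jars:** I pushed each one in between its neighbours from the front, into gaps A–B, C–D and then B–C. No fourth jar was on the hob, only the blue, orange and turquoise look-alikes.
- **Final jar check:** All seven jars stand upright in one row. By wrist-camera depth the three I inserted are at rack x ≈ 23.5–25 mm and the others at about 27–29 mm, within the allowed 15.5–33 mm. The row spans about ±143 mm, inside the end walls. The last scene-camera check was noisier, because neighbouring caps merged in its depth image, but every value was in range.
- **Timer:** My first grip was too low. The pad tips caught the lower half and turned it about 0.2 rad. I turned it back, regripped about 5 mm higher and pressed with about 15 N. I then turned the upper half 3.15 rad at about 0.3 rad/s.
- **Final timer check:** The ridge lies on its old line and the scale marks on the lower half are back where they started. That puts the dial at about 3.14 rad with the lower half square. The timer shifted about 2 mm on the board.
- **Other things:** In the last picture the bystanders looked unmoved, though I did not measure them.

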